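Tension the desk axis and put its setting blocks away

TASK

Finish setting up the desktop linear axis: first throw the tensioner's lock lever over to released, wind the tension wheel clockwise by its crank until it comes up firm, with the hub's pointer over the white mark on the wheel, without forcing it further, and then throw the lever back to locked. Put every setting block lying on the desk fully down into its own slot in the tray, before or after that, and leave the mug, phone and pen where they are.

Things in the scene. Friction and masses are not known exactly. Their poses are not given: they have to be found in the camera images.
- axis_unit: white box-shaped tensioner housing (285 long, 130 wide, 60 high) at the near end of a desktop linear axis whose aluminium rail runs on away from it; fixed. Origin: on the desk under the wheel's axis; x runs along the rail, away from the wheel end, y across it, z up. The housing spans x -75 to 210 and y -65 to 65
- take_up (a joint): slack turn of the tension wheel and its hub together, rad, growing clockwise seen from above: starts at 0.4 to 8 and runs on at an even light drag of 0.25 N m (5 N at the crank knob) until all slack is taken up at 18.0, where it stops; stays where left
- tension_wheel (a joint): further clockwise turn of the wheel against its tension spring once the slack is gone, rad; 0 until then. The knob then needs 7 N at once and 8 N more per rad. Firm and set is 0.25 to 0.9 (aim 0.5: 11 N at the knob); above 1.2 (over 16 N) it is overwound, spoilt. Friction holds it when let go, save that above 0.87 it slips back to there
- crank_knob (a point): on the axis of the wheel's upright crank knob (steel, 20 diameter, 37 tall, spins freely on its pin, 50 from the wheel's axis), 108 above the desk, 21 above the knob's foot and 16 below its top; the wheel's face is 24 below it
- wheel_axis (a point): on the vertical axis of the level black tension wheel (120 diameter, face 84 above the desk), at the height of crank_knob, 108 above the desk. A 40 long steel pointer on the hub, just above the face and opposite the crank, turns with the wheel while slack; as the spring winds up the wheel turns on under it, and its white mark (a band from 0.25 to 0.9 rad) comes under the pointer
- lock_lever (a joint): lock lever of the tensioner, rad: 0 locked (leaning 0.5 rad to -y of axis_unit), 1 released (leaning 0.5 rad to +y); stays where it is left, needs about 2 N at the ball. Locked counts below 0.15, released above 0.8. It does not physically stop the wheel
- lever_ball (a point): centre of the black ball (22 diameter) at the end of the lock lever's 10 thick steel arm, 55 from the pivot; 128 above the desk at either end of its swing
- lever_pivot (a point): pivot of the lock lever, 105 from the wheel's axis along axis_unit's x, 80 above the desk; it sits on a block (40 along x, 46 along y) whose top is 74 above the desk
- tray: fixed grey plastic storage tray, 190 (x) by 230 (y), 14 high, with four shaped slots 8 deep (slot floor 6 above the desk), each with a paper label showing its block's outline. Origin: centre of its underside
- long_bar: loose plain aluminium setting block, 26 (its x) by 80 (its y); edges square, origin at its centre. All four kinds are 26 high and start flat on the desk (origin 13 above it), 70 to 200 g. Only three or four of the four blocks are out in any one run; None if absent
- short_bar: loose plain aluminium setting block, 26 (its x) by 50 (its y); edges square, origin at its centre. All four kinds are 26 high and start flat on the desk (origin 13 above it), 70 to 200 g. Only three or four of the four blocks are out in any one run; None if absent
- square_block: loose plain aluminium setting block, 46 by 46; edges square, origin at its centre. All four kinds are 26 high and start flat on the desk (origin 13 above it), 70 to 200 g. Only three or four of the four blocks are out in any one run; None if absent
- puck: loose plain aluminium setting block, round, 46 diameter; edges square, origin at its centre. All four kinds are 26 high and start flat on the desk (origin 13 above it), 70 to 200 g. Only three or four of the four blocks are out in any one run; None if absent
- slot_long_bar (a point): point in the slotted tray where the centre of the long bar lies when it is fully down in its own slot (32 by 86 opening, 3 clearance all round; long way along y); axes as tray
- slot_short_bar (a point): point in the slotted tray where the centre of the short bar lies when it is fully down in its own slot (32 by 56 opening, 3 clearance all round; long way along y); axes as tray
- slot_square_block (a point): point in the slotted tray where the centre of the square block lies when it is fully down in its own slot (52 by 52 opening, 3 clearance all round; sides along x and y); axes as tray
- slot_puck (a point): point in the slotted tray where the centre of the puck lies when it is fully down in its own slot (52 diameter opening, 3 clearance all round; round); axes as tray
- mug: white mug, 80 diameter, 95 high, a bystander; origin at the centre of its underside
- phone: black phone lying flat, 150 (x) by 72 (y) by 9, a bystander; origin at the centre of its underside
- pen: white pen lying flat, 130 (y) by 9, a bystander; origin at the centre of its underside
There are look-alikes about, which are no part of the job. What is shaped like the short_bar but green is not meant. What is shaped like the long_bar but orange is not meant.

How it is judged:
By the outcome, as a careful person would: the job done as asked, in the order asked, and still so for the second after the job is handed in, with the robot touching nothing.
Of long_bar, square_block, puck, short_bar only 3 to 4 are there at a start; the rules pass over those that are not, and their reading is None.
At some moment in a run one of long_bar, square_block, puck, short_bar may be knocked a few centimetres aside while the robot is not near it.
Once in a run the grip may slacken for a moment while it holds something.
It also fails if it takes over 208 s, if anything falls off the work surface, if the arm or the gripper's body presses on something with over 40 N, if the wrist force passes 120 N, or if a joint passes its speed limit or range.

ROBOT

A 6-joint arm with a two-finger parallel gripper is mounted at the origin on the work surface. World frame = base frame: x ahead of the robot, y to its left, z up, the work surface at z = 0. Lengths are in mm, angles in rad, forces in N, time in s.
With the tool pointing down it reaches from about 375 to 750 mm from the base axis. Payload 9 kg.
Tool frame: the origin (TCP) lies midway between the tips of the shut fingers; the grasp point (between the pads) lies 19 mm behind it (bot.grip_depth is the distance from the TCP to the grasp point, in mm); z points along the fingers, y is the direction in which the jaws open and shut (so a half turn about z gives the same grasp; the last joint's range is limited). The gripper opens to 85 mm and grips with 20 to 120 N. Pads are 22 mm wide; open, the fingers measure 114 mm over their backs; the gripper's body (76 mm by 85 mm) begins 54 mm behind the grasp point. The pads swing forward as they close: fully open they stand 13 mm farther back than shut.
Start: joints at [1.131, 0.104, 0.097, 1.564, 0, 1.353], TCP at [131.993, 585.333, 231.331] pointing down, gripper open.
Joint ranges: [-2.99, 2.99], [-0.84, 1.86], [-1.1, 1.16], [-1.84, 2.11], [-1.51, 1.56], [-3.14, 3.14]. Speed limits (rad/s): [2.22, 2.22, 2.57, 3.14, 3.14, 3.14].

INTERFACE

Orientations are given as a unit quaternion [w, x, y, z].
In Python, from station import state, camera, get_calibration, job, bot gives the robot as it stands.
- The arm moves only by the shell command python3 -m jog 'ROWS' [FORCE]. ROWS is a JSON object of lists of equal length, an entry for each row: "hand": the gripper command: -1 is shut, 1 is fully open, values between are in proportion; "linear": the shift along the tool's x, y, z in m, a list of three; "angular": the turn, a rotation vector about the tool's x, y, z in rad, a list of three. In form: {"hand": [hand, ...], "linear": [[tx, ty, tz], ...], "angular": [[wx, wy, wz], ...]}. A call has 1 to 5 rows; each row shifts and turns the commanded pose from where the row before left it, along the tool's axes as they then stand; what a row does not reach is not made up. A row lasts 1/10 s, in which the tool goes at most 50 mm and 8.59 degrees, less where a joint would pass 70% of its speed; a pose out of reach is approached as far as the arm can. A call is refused whole if a number of a shift passes 0.05 or a number of a turn 0.15, either way. A call with a gripper value outside its range is refused whole. The fingers move at their own pace and stop on an object; FORCE is the grip in N (left out, the last holds). Time passes only in rows, so rows that do not move let the fingers close. It gives the time, the measured TCP pose, the force and the opening at its end, in the units of the state.
- state(): the state, without advancing time (a new reading comes with each control period).
- camera(name): name is "scene" or "top"; returns the picture (400x640x3 uint8, blue, green, red); there is no depth.
- get_calibration(name): a dict with "K" (3x3 intrinsics, pixels), "k1" (the pictures are not rectified: a ray, as slopes to the right and down, at radius r is drawn at 1 + k1 r^2 times it, then the intrinsics apply), "R" (3x3) and "t" (3): a world point X has camera coordinates R X + t. Camera axes: x right, y down, z forward; pixel columns grow to the right and rows downward; lengths in mm; the calibration is good to about 2 mm. A picture is of the moment at which its call begins. get_calibration takes no time and is no camera call.
- job.job_done(): hands the job in, once; it reports no verdict.
The state is a dict: "time": time; "joint_pos": joint angles; "dq": joint speeds; "effort": joint torques, N m; "ee_pos": TCP position; "tcp_rot": TCP orientation; "ft_force": force on the tool from outside, world axes, zero at the start; "ft_torque": the same for the moment, N m; "opening": finger opening in mm.
Only numpy, scipy, OpenCV 4.12 (cv2) and the standard library are available. Lean on these libraries where they do the work, as an engineer would, in place of code of your own. Each camera call takes 0.05 s, during which the arm holds its last target.

## Working session

There is one attempt and no reset: what is moved stays moved. The work goes in short steps, Python scripts to look and compute and a shell command to move; the robot and the scene stay as the last step left them, time stands still between calls to the robot, and variables do not carry over. Pictures are saved under pics/ and viewed, and the job is handed in when it is done.

```bash
ls; mkdir -p pics; python3 - <<'E'
from station import state,camera,get_calibration,bot
import cv2
print(state())
for n in("scene","top"):
    cv2.imwrite(f"pics/{n}0.png",camera(n)); print(n,get_calibration(n))
E
```

```text
pics
{'time': 0.0, 'joint_pos': array([ 1.13128488e+00,  1.04690418e-01,  9.64407159e-02,  1.56391275e+00,
       -1.70200137e-05,  1.35310042e+00]), 'dq': array([ 0.0015585 , -0.00011346, -0.00039205, -0.00242079,  0.00069351,
       -0.00150398]), 'effort': array([ 3.71119022e-03, -5.56931376e+01,  5.03649330e+01,  1.66944828e-02,
       -9.37205505e-05,  9.89707900e-06]), 'ee_pos': array([131.84161379, 584.97697213, 230.51182273]), 'tcp_rot': array([-2.12384385e-04,  1.10680509e-01,  9.93855804e-01, -6.49260669e-04]), 'ft_force': array([-0.20279985, -0.63404764,  0.3790773 ]), 'ft_torque': array([-0.01965919, -0.03512117, -0.00753381]), 'opening': 85.73965343427118}
scene {'K': array([[405.07723056,   0.        , 321.51879454],
       [  0.        , 405.07723056, 196.79708704],
       [  0.        ,   0.        ,   1.        ]]), 'k1': -0.10049853227552069, 'R': array([[ 0.75712921,  0.65310788,  0.01433369],
       [ 0.44165758, -0.49558721, -0.74788495],
       [-0.48134596,  0.57257612, -0.6636736 ]]), 't': array([-423.79797012, -205.83239435, 1282.98361667])}
top {'K': array([[400.81061894,   0.        , 312.20718792],
       [  0.        , 400.81061894, 200.57834627],
       [  0.        ,   0.        ,   1.        ]]), 'k1': 0.012165879499851685, 'R': array([[-0.00560533, -0.99997636, -0.00398231],
       [-0.98376862,  0.00622866, -0.17933353],
       [ 0.17935409,  0.00291245, -0.98378027]]), 't': array([-19.07485685, 611.59099836, 875.85760803])}
```

View pics/scene0.png

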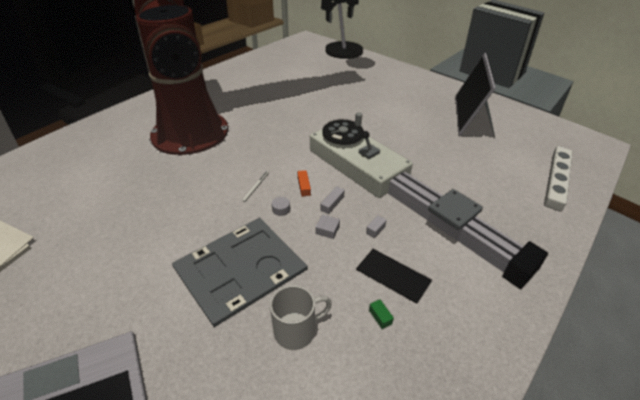

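View pics/top0.png

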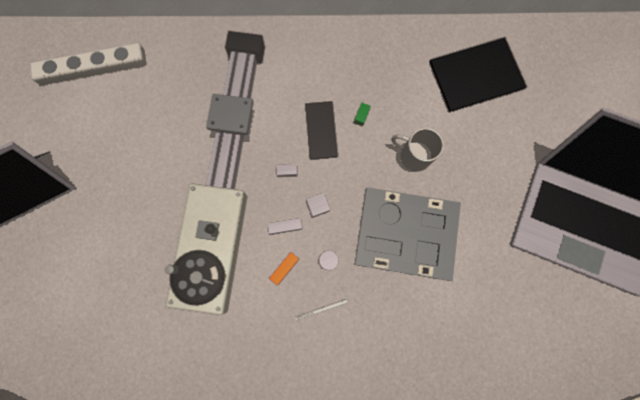

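```bash
cat > h.py <<'E'
import numpy as np, cv2
from station import state,camera,get_calibration
def ray(n,u,v):
    c=get_calibration(n);K=c['K'];k=c['k1']
    d=np.array([(u-K[0,2])/K[0,0],(v-K[1,2])/K[1,1]]);s=d.copy()
    for _ in range(20): s=d/(1+k*(s@s))
    D=c['R'].T@np.array([s[0],s[1],1]);O=-c['R'].T@c['t'];return O,D
def pl(n,u,v,z):
    O,D=ray(n,u,v);return (O+D*(z-O[2])/D[2])
def proj(n,X):
    c=get_calibration(n);p=c['R']@np.asarray(X,float)+c['t'];s=p[:2]/p[2]
    s=s*(1+c['k1']*(s@s));K=c['K'];return np.array([K[0,0]*s[0]+K[0,2],K[1,1]*s[1]+K[1,2]])
E
python3 - <<'E'
import cv2
a=cv2.imread('pics/top0.png')
cv2.imwrite('pics/ct1.png',cv2.resize(a[150:320,150:350],None,fx=3.5,fy=3.5,interpolation=cv2.INTER_CUBIC))
cv2.imwrite('pics/ct2.png',cv2.resize(a[150:320,300:480],None,fx=3.5,fy=3.5,interpolation=cv2.INTER_CUBIC))
a=cv2.imread('pics/scene0.png')
cv2.imwrite('pics/cs1.png',cv2.resize(a[100:260,240:440],None,fx=3.5,fy=3.5,interpolation=cv2.INTER_CUBIC))
E
```

```text
(no output)
```

View pics/ct1.png

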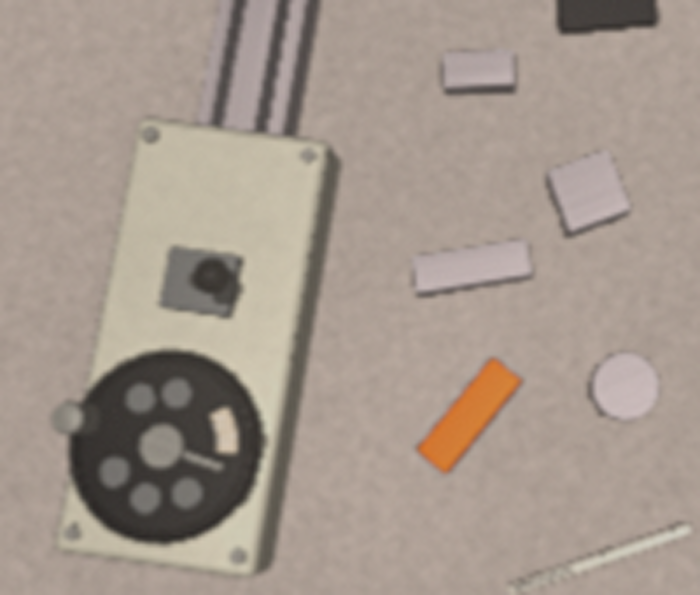

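View pics/ct2.png

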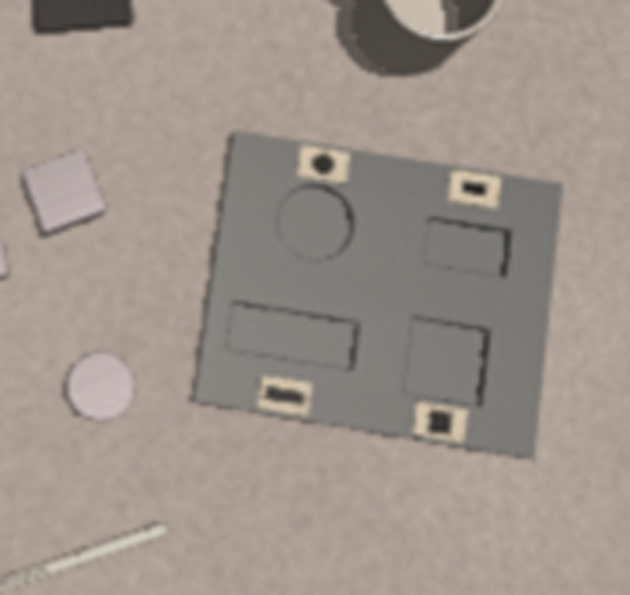

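View pics/cs1.png

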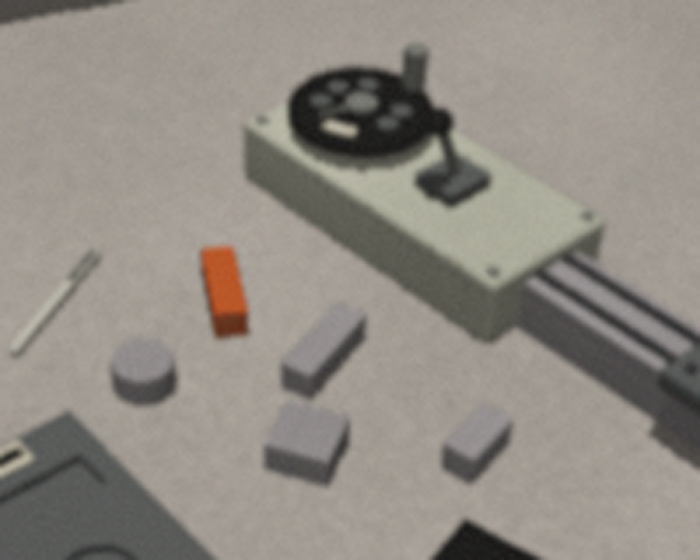

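```bash
cat >> h.py <<'E'
def C(U,V,ou,ov,f=3.5): return ((U+.5)/f-.5+ou,(V+.5)/f-.5+ov)
E
python3 - <<'E'
from h import *
np.set_printoptions(precision=1,suppress=True)
def quad(name,pts,ou,z):
    P=np.array([pl('top',*C(*p,ou,150),z)[:2] for p in pts])
    e=np.roll(P,-1,0)-P
    print(name,'c',P.mean(0),'sides',np.linalg.norm(e,axis=1),'ang',np.degrees(np.arctan2(e[:,1],e[:,0])))
    return P
# order UL UR LR LL
quad('housing',[(143,118),(330,143),(245,575),(57,548)],150,60)
quad('hscrews',[(150,135),(308,155),(238,555),(73,532)],150,60)
quad('tray',[(232,132),(562,183),(533,458),(192,402)],300,14)
quad('long',[(413,258),(527,240),(532,274),(417,293)],150,26)
quad('short',[(443,53),(514,50),(516,86),(444,90)],150,26)
quad('square',[(548,180),(607,153),(630,206),(572,233)],150,26)
print('puck',pl('top',*C(626,385,150,150),26),pl('top',*C(100,385,300,150),26))
print('hub',pl('top',*C(162,445,150,150),90))
print('knobtop',pl('top',*C(67,417,150,150),124))
print('ball',pl('top',*C(213,272,150,150),128))
for s,(U,V) in dict(puck=(316,222),short=(466,247),long=(292,336),square=(447,361)).items(): print(s,pl('top',*C(U,V,300,150),14))
# ball by two views
def tri(a,b):
    O1,D1=ray('top',*a);O2,D2=ray('scene',*b)
    t=np.linalg.lstsq(np.c_[D1,-D2],O2-O1,rcond=None)[0]
    p,q=O1+D1*t[0],O2+D2*t[1];return (p+q)/2,np.linalg.norm(p-q)
print('ball2',tri(C(213,272,150,150),C(437,122,240,100)))
print('knobtop2',tri(C(67,412,150,150),C(415,52,240,100)))
E
```

```text
housing c [505.9 219.8] sides [126.1 280.4 120.1 280. ] ang [-98.1 170.5  81.7  -8.3]
hscrews c [506.4 220.9] sides [106.2 259.  105.6 258.3] ang [-97.7 171.8  82.   -8. ]
tray c [ 539.2 -250.9] sides [229.7 189.  229.5 188.6] ang [-99.4 170.   80.5  -9.9]
long c [556.7  43.2] sides [78.2 23.5 78.6 24. ] ang [ -81.3 -171.7   99.1    7.3]
short c [693.9  39.3] sides [49.5 25.8 50.  26.5] ang [ -87.9 -176.8   92.9    2.1]
square c [606.6 -36.4] sides [44.7 40.  43.7 40.2] ang [ -65.4 -157.5  114.8   23.8]
puck [476.5 -59.9  26. ] [476.5 -59.2  26. ]
hub [439.4 229.2  90. ]
knobtop [456.4 276.6 124. ]
ball [542.  192.3 128. ]
puck [ 587.2 -209.8   14. ]
short [ 569.2 -311.8   14. ]
long [ 509.1 -190.4   14. ]
square [ 491.7 -294.3   14. ]
ball2 (array([540.8, 190.3, 133.5]), np.float64(1.6208332548702349))
knobtop2 (array([458.3, 275.8, 123.8]), np.float64(2.947780450464666))
```

```bash
cat >> h.py <<'E'
from scipy.spatial.transform import Rotation as Rn
np.set_printoptions(precision=1,suppress=True)
O=np.array([439.6,229.6]);TH=np.radians(-8.1)
ax=np.array([np.cos(TH),np.sin(TH)]);ay=np.array([-ax[1],ax[0]])
def A2W(x,y): return O+x*ax+y*ay
def W2A(p): d=np.asarray(p)[:2]-O; return np.array([d@ax,d@ay])
def pose():
    s=state();q=s['tcp_rot'];return s['ee_pos'],Rn.from_quat([q[1],q[2],q[3],q[0]]),s
def goto(x,y,z,jaw=None):
    p,R,s=pose();M=R.as_matrix()
    a=np.degrees(np.arctan2(M[1,1],M[0,1]))
    print('t',round(s['time'],1),'ee',p,'jawdeg',round(a,1),'F',s['ft_force'],'open',round(s['opening'],1),'j1,j6',s['joint_pos'][[0,5]].round(2),'axis',W2A(p))
    tgt=np.array([x,y,z]);print('shift in current tool mm',M.T@(tgt-p))
    if jaw is not None:
        d=(jaw-a+90)%180-90
        print('turn about tool z rad',round(-np.radians(d),3), 'tilt',Rn.from_matrix(M).apply([0,0,1]))
        R2=R*Rn.from_rotvec([0,0,-np.radians(d)]);print('shift in turned tool mm',R2.as_matrix().T@(tgt-p))
E
python3 -c "
from h import *
goto(*A2W(105,-26),180,81.9)"
```

```text
t 0.1 ee [131.9 585.1 230.6] jawdeg 77.3 F [-0.1 -0.1  0.1] open 85.0 j1,j6 [1.1 1.4] axis [-354.7  308.5]
shift in current tool mm [-485.2 -296.5   50.8]
turn about tool z rad -0.08 tilt [-0. -0. -1.]
shift in turned tool mm [-459.8 -334.5   50.8]
```

```bash
python3 -m jog '{"hand":[0,0,0,0,0],"linear":[[0,0,0],[-0.04,-0.03,0],[-0.04,-0.03,0],[-0.04,-0.03,0],[-0.04,-0.03,0]],"angular":[[0,0,-0.08],[0,0,0],[0,0,0],[0,0,0],[0,0,0]]}' 40
python3 -m jog '{"hand":[0,0,0,0,0],"linear":[[-0.04,-0.03,0],[-0.04,-0.03,0],[-0.04,-0.03,0],[-0.04,-0.03,0],[-0.04,-0.03,0]],"angular":[[0,0,0],[0,0,0],[0,0,0],[0,0,0],[0,0,0]]}'
python3 -c "
from h import *
goto(*A2W(105,-26),180,81.9)"
```

```text
time: 0.6
ee_pos: [274.2, 442.4, 230.9]
tcp_rot: [-0.0, 0.07, 0.998, -0.0]
ft_force: [0.5, -0.2, 0.1]
opening: 42.6
time: 1.1
ee_pos: [451.3, 265.4, 231.1]
tcp_rot: [-0.0, 0.071, 0.997, 0.0]
ft_force: [0.4, 0.1, 0.4]
opening: 42.8
t 1.1 ee [451.3 265.4 231.1] jawdeg 81.9 F [0.4 0.1 0.4] open 42.8 j1,j6 [0.3 0.4] axis [ 6.5 37.1]
shift in current tool mm [-98.5 -63.   51.1]
turn about tool z rad -0.001 tilt [-0.  0. -1.]
shift in turned tool mm [-98.5 -63.1  51.1]
```

```bash
python3 -m jog '{"hand":[0,0,0,0,0],"linear":[[-0.035,-0.022,0],[-0.035,-0.022,0],[-0.029,-0.019,0.01],[0,0,0.03],[0,0,0]],"angular":[[0,0,0],[0,0,0],[0,0,0],[0,0,0],[0,0,0]]}'
python3 -c "
from h import *
goto(*A2W(105,-26),110,81.9)
cv2.imwrite('pics/s1.png',cv2.resize(camera('scene')[50:250,220:470],None,fx=3,fy=3,interpolation=2))"
```

```text
time: 1.6
ee_pos: [537.6, 189.7, 186.9]
tcp_rot: [-0.003, 0.072, 0.997, -0.001]
ft_force: [-1.1, -0.1, -0.3]
opening: 42.5
t 1.6 ee [537.6 189.7 186.9] jawdeg 81.8 F [-1.1 -0.1 -0.3] open 42.5 j1,j6 [0.1 0.2] axis [102.7 -25.6]
shift in current tool mm [-2.8 -0.2 76.9]
turn about tool z rad -0.002 tilt [-0. -0. -1.]
shift in turned tool mm [-2.8 -0.2 76.9]
```

View pics/s1.png

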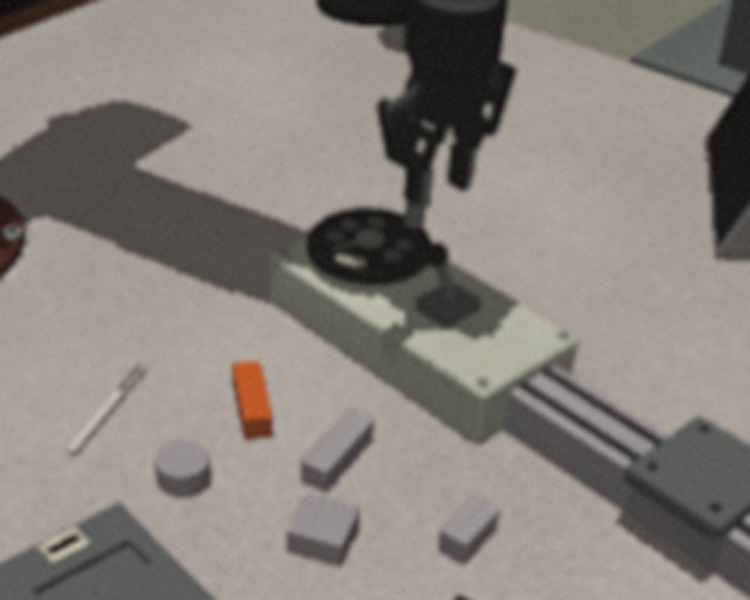

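The gripper hangs over the black ball (crop pixel 433,253), with fingers at (418,200) and (462,180) straddling it. I'll descend.

```bash
python3 -m jog '{"hand":[0,0,0,0,0],"linear":[[-0.003,0,0.02],[0,0,0.02],[0,0,0.02],[0,0,0.015],[0,0,0]],"angular":[[0,0,0],[0,0,0],[0,0,0],[0,0,0],[0,0,0]]}'
python3 -c "
from h import *
goto(*A2W(105,35),110,81.9)"
```

```text
time: 2.15
ee_pos: [541.0, 190.8, 115.2]
tcp_rot: [-0.001, 0.07, 0.998, -0.0]
ft_force: [0.2, 1.0, -0.5]
opening: 42.9
t 2.1 ee [541.  190.8 115.2] jawdeg 81.9 F [ 0.2  1.  -0.5] open 42.9 j1,j6 [0.1 0.2] axis [105.9 -24.1]
shift in current tool mm [ 0.9 59.1  5.2]
turn about tool z rad 0.0 tilt [-0. -0. -1.]
shift in turned tool mm [ 0.9 59.1  5.2]
```

```bash
python3 -m jog '{"hand":[0,0,0,0,0],"linear":[[0,0.012,0],[0,0.014,0],[0,0.014,0],[0,0.014,0],[0,0.005,0]],"angular":[[0,0,0],[0,0,0],[0,0,0],[0,0,0],[0,0,0]]}'
python3 -m jog '{"hand":[0],"linear":[[0,0,0]],"angular":[[0,0,0]]}'
python3 -c "
from h import *
goto(*A2W(105,35),110,81.9)
cv2.imwrite('pics/s2.png',cv2.resize(camera('scene')[90:190,290:420],None,fx=5,fy=5,interpolation=2))"
```

```text
time: 2.65
ee_pos: [550.8, 250.7, 116.3]
tcp_rot: [0.0, 0.07, 0.998, 0.0]
ft_force: [-0.2, -2.6, -1.6]
opening: 42.7
time: 2.75
ee_pos: [550.4, 250.1, 116.0]
tcp_rot: [-0.0, 0.07, 0.998, 0.0]
ft_force: [0.0, 0.4, -0.5]
opening: 42.5
t 2.8 ee [550.4 250.1 116. ] jawdeg 82.0 F [ 0.   0.4 -0.5] open 42.5 j1,j6 [0.2 0.3] axis [106.8  35.9]
shift in current tool mm [ 1.8 -0.9  6. ]
turn about tool z rad 0.001 tilt [-0.  0. -1.]
shift in turned tool mm [ 1.8 -0.9  6. ]
```

View pics/s2.png

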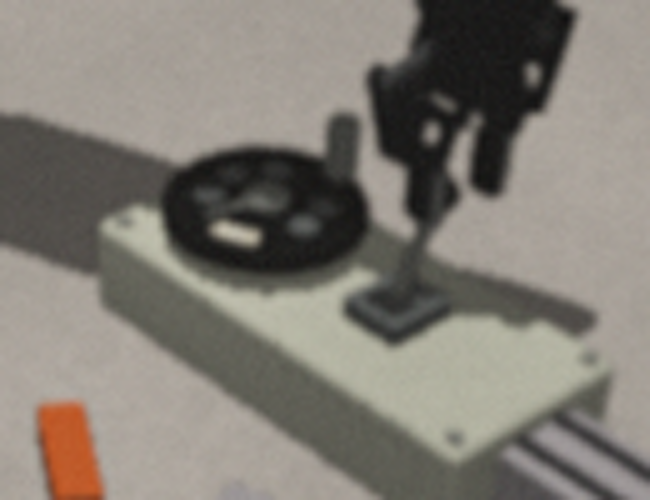

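The lever now leans to +y (ball near crop pixel 450,190). I'll push a touch more, lift, and check it.

```bash
python3 -m jog '{"hand":[0,0,0,0,0],"linear":[[0,0.003,0],[0,0,0],[0,-0.004,0],[0,0,-0.035],[0,0,-0.035]],"angular":[[0,0,0],[0,0,0],[0,0,0],[0,0,0],[0,0,0]]}'
python3 -m jog '{"hand":[0,0,0,0],"linear":[[0.03,0.005,-0.01],[0.035,0.005,0],[0.035,0.005,0],[0,0,0]],"angular":[[0,0,0],[0,0,0],[0,0,0],[0,0,0]]}'
python3 -c "
from h import *
print(W2A((457.2,276.2)))
goto(*A2W(10,49),93,81.9)
cv2.imwrite('pics/s3.png',cv2.resize(camera('scene')[60:190,290:420],None,fx=4.5,fy=4.5,interpolation=2))"
```

```text
time: 3.3
ee_pos: [549.6, 247.2, 186.2]
tcp_rot: [-0.001, 0.071, 0.997, -0.0]
ft_force: [1.1, -0.5, 1.2]
opening: 42.5
time: 3.7
ee_pos: [450.6, 277.7, 196.8]
tcp_rot: [-0.0, 0.07, 0.998, 0.0]
ft_force: [1.4, 0.4, -0.3]
opening: 42.5
[10.9 48.6]
t 3.7 ee [450.6 277.7 196.8] jawdeg 82.0 F [ 1.4  0.4 -0.3] open 42.5 j1,j6 [0.3 0.4] axis [ 4.1 49.1]
shift in current tool mm [ -6.   -0.2 103.8]
turn about tool z rad 0.002 tilt [-0.  0. -1.]
shift in turned tool mm [ -6.   -0.2 103.8]
```

View pics/s3.png

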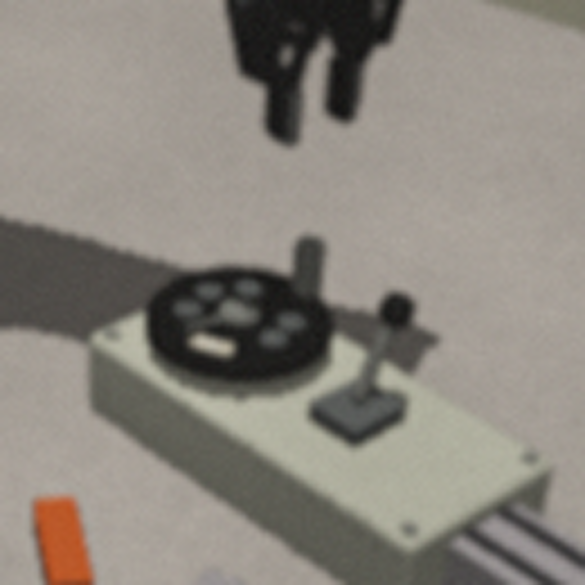

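```bash
python3 -c "
from h import *
print(W2A(pl('scene',*C(397,310,290,60,4.5),128)))
print(W2A(pl('scene',*C(310,247,290,60,4.5),122)), W2A(pl('scene',*C(437,122,240,100),128)))"
python3 -m jog '{"hand":[0,0,0,0,0],"linear":[[-0.006,0,0.04],[0,0,0.03],[0,0,0.02],[0,0,0.013],[0,0,0]],"angular":[[0,0,0],[0,0,0],[0,0,0],[0,0,0],[0,0,0]]}'
python3 -c "
from h import *
goto(*A2W(10,49),93,81.9)
cv2.imwrite('pics/s4.png',cv2.resize(camera('scene')[60:190,290:420],None,fx=4.5,fy=4.5,interpolation=2))"
```

```text
[101.9  29.8]
[ 9.9 49.8] [ 99.7 -19. ]
time: 4.25
ee_pos: [459.0, 275.2, 91.6]
tcp_rot: [-0.001, 0.071, 0.997, -0.0]
ft_force: [-0.0, 0.9, -0.1]
opening: 42.8
t 4.2 ee [459.  275.2  91.6] jawdeg 81.8 F [-0.   0.9 -0.1] open 42.8 j1,j6 [0.3 0.4] axis [12.8 47.9]
shift in current tool mm [ 2.8  1.1 -1.4]
turn about tool z rad -0.001 tilt [-0. -0. -1.]
shift in turned tool mm [ 2.8  1.1 -1.4]
```

View pics/s4.png

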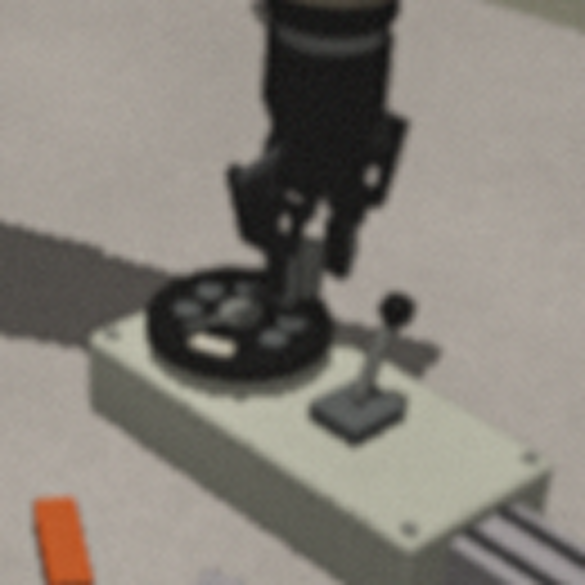

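The lever reads y ≈ +30 (released), and the knob stands between the fingers (crop pixel 310,265). I'll grip it.

```bash
python3 -m jog '{"hand":[-0.3,-0.55,-0.8,-1,-1],"linear":[[0.0025,0,0],[0,0,0],[0,0,0],[0,0,0],[0,0,0]],"angular":[[0,0,0],[0,0,0],[0,0,0],[0,0,0],[0,0,0]]}' 60
python3 -m jog '{"hand":[-1,-1,-1],"linear":[[0,0,0],[0,0,0],[0,0,0]],"angular":[[0,0,0],[0,0,0],[0,0,0]]}' 60
python3 -c "
from h import *
goto(*A2W(10,49),93,81.9)"
```

```text
time: 4.8
ee_pos: [458.0, 277.5, 95.1]
tcp_rot: [0.001, 0.07, 0.998, 0.001]
ft_force: [-0.4, 5.4, 3.4]
opening: 18.2
time: 5.1
ee_pos: [458.0, 277.5, 95.1]
tcp_rot: [0.001, 0.07, 0.998, 0.001]
ft_force: [-0.8, 4.8, 3.6]
opening: 18.1
t 5.1 ee [458.  277.5  95.1] jawdeg 81.9 F [-0.8  4.8  3.6] open 18.1 j1,j6 [0.3 0.4] axis [11.4 50. ]
shift in current tool mm [ 1.5 -1.   2.1]
turn about tool z rad 0.0 tilt [ 0.  0. -1.]
shift in turned tool mm [ 1.5 -1.   2.1]
```

```bash
cat >> h.py <<'E'
def table(phi0,step,n,r=50):
    f=np.radians(phi0-step*np.arange(n+1));dx=np.diff(r*np.cos(f));dy=np.diff(r*np.sin(f))
    for k in range(n): print(round(np.degrees(f[k+1]),1),'[%.4f,%.4f,0]'%(-dx[k]/1e3,dy[k]/1e3))
def knob():
    p,R,s=pose();a=W2A(p);F=s['ft_force'];F=np.array([F[:2]@ax,F[:2]@ay,F[2]]);ph=np.arctan2(a[1],a[0])
    t=np.array([np.sin(ph),-np.cos(ph)]);r=a/np.hypot(*a)
    print('t',round(s['time'],2),'phi',round(np.degrees(ph),1),'r',round(np.hypot(*a),1),'z',p[2].round(1),'Ftan(resist+)',round(-F[:2]@t,1),'Frad',round(F[:2]@r,1),'Fz',F[2].round(1),'open',round(s['opening'],1))
E
python3 -c "
from h import *
knob(); table(77.5,22.5,16)"
```

```text
t 5.1 phi 77.1 r 51.3 z 95.1 Ftan(resist+) 2.5 Frad 4.2 Fz 3.6 open 18.1
55.0 [-0.0179,-0.0079,0]
32.5 [-0.0135,-0.0141,0]
10.0 [-0.0071,-0.0182,0]
-12.5 [0.0004,-0.0195,0]
-35.0 [0.0079,-0.0179,0]
-57.5 [0.0141,-0.0135,0]
-80.0 [0.0182,-0.0071,0]
-102.5 [0.0195,0.0004,0]
-125.0 [0.0179,0.0079,0]
-147.5 [0.0135,0.0141,0]
-170.0 [0.0071,0.0182,0]
-192.5 [-0.0004,0.0195,0]
-215.0 [-0.0079,0.0179,0]
-237.5 [-0.0141,0.0135,0]
-260.0 [-0.0182,0.0071,0]
-282.5 [-0.0195,-0.0004,0]
```

```bash
python3 -m jog '{"hand":[-1,-1,-1,-1,-1],"linear":[[-0.018,-0.008,0],[-0.0135,-0.014,0],[-0.007,-0.018,0],[0.0004,-0.0195,0],[0.008,-0.018,0]],"angular":[[0,0,0],[0,0,0],[0,0,0],[0,0,0],[0,0,0]]}'
python3 -c "
from h import *
knob()"
```

```text
time: 5.6
ee_pos: [477.3, 195.7, 94.8]
tcp_rot: [0.001, 0.071, 0.997, 0.002]
ft_force: [-3.7, 11.2, -0.5]
opening: 18.5
t 5.6 phi -33.9 r 50.7 z 94.8 Ftan(resist+) 5.8 Frad -10.2 Fz -0.5 open 18.5
```

```bash
python3 -m jog '{"hand":[-1,-1,-1,-1,-1],"linear":[[0.0141,-0.0135,0],[0.0182,-0.0071,0],[0.0195,0.0004,0],[0.0179,0.0079,0],[0.0135,0.0141,0]],"angular":[[0,0,0],[0,0,0],[0,0,0],[0,0,0],[0,0,0]]}'
python3 -c "
from h import *
knob()"
python3 -m jog '{"hand":[-1,-1,-1,-1,-1],"linear":[[0.0071,0.0182,0],[-0.0004,0.0195,0],[-0.0079,0.0179,0],[-0.0141,0.0135,0],[-0.0182,0.0071,0]],"angular":[[0,0,0],[0,0,0],[0,0,0],[0,0,0],[0,0,0]]}'
python3 -c "
from h import *
knob()"
python3 -m jog '{"hand":[-1,-1,-1,-1,-1],"linear":[[-0.0195,-0.0004,0],[-0.018,-0.008,0],[-0.0135,-0.014,0],[-0.007,-0.018,0],[0.0004,-0.0195,0]],"angular":[[0,0,0],[0,0,0],[0,0,0],[0,0,0],[0,0,0]]}'
python3 -c "
from h import *
knob()"
```

```text
time: 6.1
ee_pos: [395.3, 208.6, 95.0]
tcp_rot: [0.003, 0.072, 0.997, -0.0]
ft_force: [13.3, 1.6, -5.6]
opening: 17.9
t 6.1 phi -146.5 r 49.0 z 95.0 Ftan(resist+) 4.3 Frad -12.7 Fz -5.6 open 17.9
time: 6.6
ee_pos: [437.8, 280.9, 94.8]
tcp_rot: [0.0, 0.07, 0.998, 0.0]
ft_force: [-5.2, -4.8, 5.9]
opening: 18.2
t 6.6 phi 100.1 r 51.4 z 94.8 Ftan(resist+) 5.4 Frad -4.6 Fz 5.9 open 18.2
time: 7.1
ee_pos: [488.0, 212.6, 94.9]
tcp_rot: [0.001, 0.07, 0.998, 0.001]
ft_force: [-4.3, 7.8, -0.4]
opening: 18.1
t 7.1 phi -11.2 r 51.3 z 94.9 Ftan(resist+) 5.9 Frad -6.6 Fz -0.4 open 18.1
```

```bash
python3 -m jog '{"hand":[-1,-1,-1,-1,-1],"linear":[[0.0079,-0.0179,0],[0.0141,-0.0135,0],[0.0182,-0.0071,0],[0.0195,0.0004,0],[0.0179,0.0079,0]],"angular":[[0,0,0],[0,0,0],[0,0,0],[0,0,0],[0,0,0]]}'
python3 -c "
from h import *
knob()"
python3 -m jog '{"hand":[-1,-1],"linear":[[0.0135,0.0141,0],[0.0071,0.0182,0]],"angular":[[0,0,0],[0,0,0]]}'
python3 -c "
from h import *
knob()"
```

```text
time: 7.6
ee_pos: [406.9, 193.1, 95.0]
tcp_rot: [0.003, 0.071, 0.997, 0.001]
ft_force: [13.8, 8.0, -6.4]
opening: 18.0
t 7.6 phi -123.8 r 49.0 z 95.0 Ftan(resist+) 4.9 Frad -15.2 Fz -6.4 open 18.0
time: 7.8
ee_pos: [390.3, 227.8, 94.9]
tcp_rot: [0.002, 0.071, 0.997, -0.001]
ft_force: [11.2, -5.7, -2.8]
opening: 18.5
t 7.8 phi -169.8 r 49.3 z 94.9 Ftan(resist+) 6.1 Frad -10.9 Fz -2.8 open 18.5
```

```bash
python3 -m jog '{"hand":[-1,-1],"linear":[[-0.0004,0.0195,0],[-0.0079,0.0179,0]],"angular":[[0,0,0],[0,0,0]]}'
python3 -c "
from h import *
knob()"
```

```text
time: 8.0
ee_pos: [403.0, 264.2, 94.8]
tcp_rot: [0.001, 0.071, 0.997, -0.001]
ft_force: [2.4, -9.5, 3.2]
opening: 18.3
t 8.0 phi 144.7 r 50.3 z 94.8 Ftan(resist+) 5.3 Frad -8.3 Fz 3.2 open 18.3
```

```bash
python3 -m jog '{"hand":[-1,-1],"linear":[[-0.0141,0.0135,0],[-0.0182,0.0071,0]],"angular":[[0,0,0],[0,0,0]]}'
python3 -c "
from h import *
knob()"
```

```text
time: 8.2
ee_pos: [437.8, 281.0, 94.8]
tcp_rot: [0.0, 0.07, 0.998, 0.0]
ft_force: [-4.5, -5.3, 5.9]
opening: 18.1
t 8.2 phi 100.1 r 51.4 z 94.8 Ftan(resist+) 4.7 Frad -5.1 Fz 5.9 open 18.1
```

```bash
python3 -m jog '{"hand":[-1,-1],"linear":[[-0.0195,-0.0004,0],[-0.0179,-0.0079,0]],"angular":[[0,0,0],[0,0,0]]}'
python3 -c "
from h import *
knob()"
```

```text
time: 8.4
ee_pos: [474.7, 268.0, 95.0]
tcp_rot: [0.001, 0.07, 0.998, 0.001]
ft_force: [-5.9, 0.9, 2.2]
opening: 18.6
t 8.4 phi 55.7 r 52.0 z 95.0 Ftan(resist+) 5.0 Frad -3.3 Fz 2.2 open 18.6
```

```bash
python3 -m jog '{"hand":[-1,-1],"linear":[[-0.0135,-0.014,0],[-0.007,-0.018,0]],"angular":[[0,0,0],[0,0,0]]}'
python3 -c "
from h import *
knob()"
```

```text
time: 8.6
ee_pos: [491.2, 232.6, 94.9]
tcp_rot: [0.001, 0.07, 0.998, 0.002]
ft_force: [-4.1, 5.3, -0.4]
opening: 18.2
t 8.6 phi 11.4 r 51.7 z 94.9 Ftan(resist+) 5.5 Frad -3.8 Fz -0.4 open 18.2
```

```bash
python3 -m jog '{"hand":[-1,-1],"linear":[[0.0004,-0.0195,0],[0.0079,-0.0179,0]],"angular":[[0,0,0],[0,0,0]]}'
python3 -c "
from h import *
knob()"
```

```text
time: 8.8
ee_pos: [477.5, 196.1, 94.9]
tcp_rot: [0.002, 0.071, 0.997, 0.001]
ft_force: [-1.7, 9.6, 0.2]
opening: 18.1
t 8.8 phi -33.4 r 50.6 z 94.9 Ftan(resist+) 6.1 Frad -7.6 Fz 0.2 open 18.1
```

```bash
python3 -m jog '{"hand":[-1,-1],"linear":[[0.0141,-0.0135,0],[0.0182,-0.0071,0]],"angular":[[0,0,0],[0,0,0]]}'
python3 -c "
from h import *
knob()"
```

```text
time: 9.0
ee_pos: [442.5, 180.1, 94.9]
tcp_rot: [0.002, 0.071, 0.997, 0.001]
ft_force: [5.2, 14.5, -3.5]
opening: 18.6
t 9.0 phi -78.5 r 49.6 z 94.9 Ftan(resist+) 6.0 Frad -14.1 Fz -3.5 open 18.6
```

```bash
python3 -m jog '{"hand":[-1],"linear":[[0.0195,0.0004,0]],"angular":[[0,0,0]]}'
python3 -c "
from h import *
knob()"
```

```text
time: 9.1
ee_pos: [423.4, 183.2, 95.0]
tcp_rot: [0.003, 0.071, 0.997, 0.001]
ft_force: [10.0, 11.3, -5.0]
opening: 18.6
t 9.1 phi -101.1 r 49.2 z 95.0 Ftan(resist+) 5.7 Frad -13.9 Fz -5.0 open 18.6
```

```bash
python3 -m jog '{"hand":[-1],"linear":[[0.0179,0.0079,0]],"angular":[[0,0,0]]}'
python3 -c "
from h import *
knob()"
```

```text
time: 9.2
ee_pos: [406.8, 193.3, 95.0]
tcp_rot: [0.003, 0.072, 0.997, 0.0]
ft_force: [13.2, 6.0, -6.0]
opening: 18.4
t 9.2 phi -124.0 r 49.0 z 95.0 Ftan(resist+) 5.7 Frad -13.3 Fz -6.0 open 18.4
```

```bash
python3 -m jog '{"hand":[-1],"linear":[[0.0135,0.0141,0]],"angular":[[0,0,0]]}'
python3 -c "
from h import *
knob()"
```

```text
time: 9.3
ee_pos: [395.3, 208.7, 95.0]
tcp_rot: [0.003, 0.072, 0.997, -0.001]
ft_force: [14.5, -3.9, -6.5]
opening: 18.3
t 9.3 phi -146.6 r 49.0 z 95.0 Ftan(resist+) 9.7 Frad -11.4 Fz -6.5 open 18.3
```

```bash
python3 -m jog '{"hand":[-1],"linear":[[0.0071,0.0182,0]],"angular":[[0,0,0]]}'
python3 -c "
from h import *
knob()"
```

```text
time: 9.4
ee_pos: [390.4, 227.1, 94.9]
tcp_rot: [0.002, 0.072, 0.997, -0.002]
ft_force: [10.9, -12.2, -2.7]
opening: 18.2
t 9.4 phi -169.0 r 49.3 z 94.9 Ftan(resist+) 12.7 Frad -10.2 Fz -2.7 open 18.2
```

Force climbed 5.7 → 9.7 → 12.7 N over two steps, so the spring is wound to about 0.65–0.7 rad, inside the firm band. I'll check the settled state and look for the pointer.

```bash
python3 -m jog '{"hand":[-1],"linear":[[0,0,0]],"angular":[[0,0,0]]}'
python3 -c "
from h import *
knob()
cv2.imwrite('pics/s5.png',cv2.resize(camera('scene')[60:190,290:420],None,fx=4.5,fy=4.5,interpolation=2))
cv2.imwrite('pics/t5.png',cv2.resize(camera('top')[200:330,140:270],None,fx=4.5,fy=4.5,interpolation=2))"
```

```text
time: 9.5
ee_pos: [390.6, 228.9, 94.9]
tcp_rot: [0.002, 0.07, 0.998, -0.001]
ft_force: [4.1, -2.4, 1.9]
opening: 18.3
t 9.5 phi -171.1 r 49.0 z 94.9 Ftan(resist+) 2.5 Frad -4.0 Fz 1.9 open 18.3
```

View pics/s5.png

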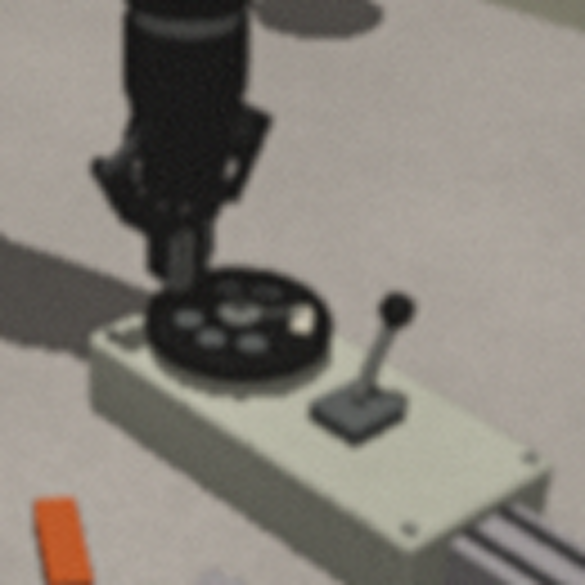

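View pics/t5.png

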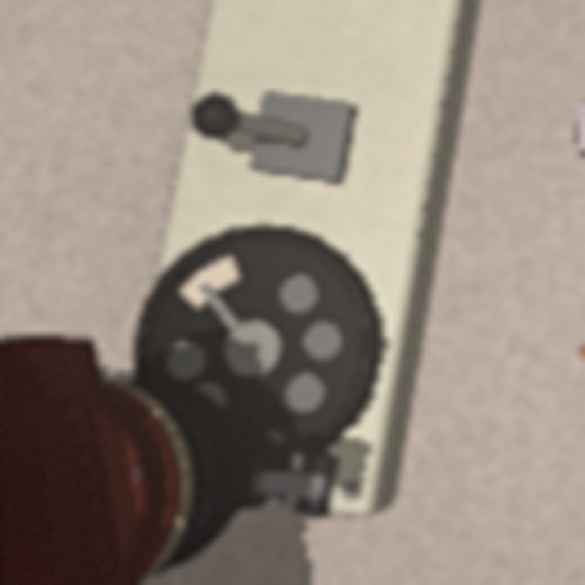

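The pointer tip (crop pixel 205,290 of the top view) lies over the white band, which spans (182,300) to (240,265); that is about 0.7 rad. I'll release and lift, then go to the lever.

```bash
python3 -m jog '{"hand":[-0.5,0,0,0,0],"linear":[[0,0,0],[0,0,0],[0,0,-0.03],[0,0,-0.04],[0,0,-0.03]],"angular":[[0,0,0],[0,0,0],[0,0,0],[0,0,0],[0,0,0]]}' 
python3 -c "
from h import *
goto(*A2W(105,26),116,81.9)
cv2.imwrite('pics/t6.png',cv2.resize(camera('top')[200:330,140:270],None,fx=4.5,fy=4.5,interpolation=2))"
```

```text
time: 10.1
ee_pos: [389.1, 228.2, 195.1]
tcp_rot: [-0.0, 0.071, 0.997, 0.0]
ft_force: [0.3, -0.0, 0.4]
opening: 42.8
t 10.1 ee [389.1 228.2 195.1] jawdeg 81.9 F [ 0.3 -0.   0.4] open 42.8 j1,j6 [0.2 0.4] axis [-49.8  -8.5]
shift in current tool mm [-154.8   34.6   79. ]
turn about tool z rad -0.001 tilt [-0.  0. -1.]
shift in turned tool mm [-154.8   34.5   79. ]
```

View pics/t6.png

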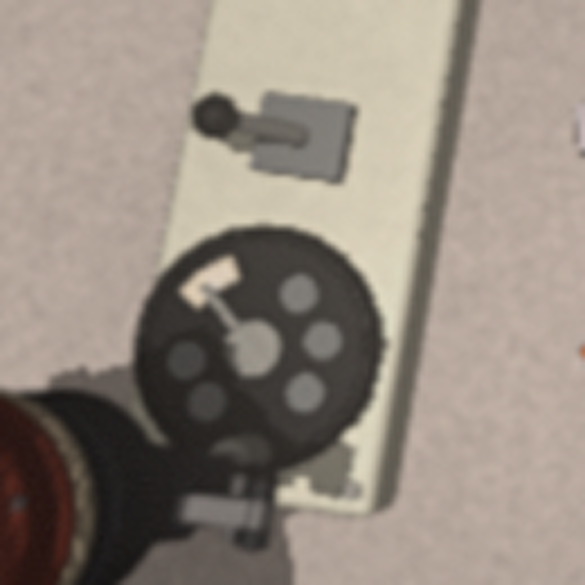

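The pointer is still over the band at (205,290), and the wheel held after release. Next I move over the ball, descend and lock.

```bash
python3 -m jog '{"hand":[0,0,0,0,0],"linear":[[-0.04,0.009,0],[-0.04,0.009,0],[-0.04,0.009,0],[-0.035,0.008,0],[0,0,0]],"angular":[[0,0,0],[0,0,0],[0,0,0],[0,0,0],[0,0,0]]}'
python3 -m jog '{"hand":[0,0,0,0,0],"linear":[[0,0,0.02],[0,0,0.02],[0,0,0.02],[0,0,0.019],[0,0,0]],"angular":[[0,0,0],[0,0,0],[0,0,0],[0,0,0],[0,0,0]]}'
python3 -c "
from h import *
goto(*A2W(105,-36),116,81.9)"
```

```text
time: 10.65
ee_pos: [550.1, 240.2, 190.1]
tcp_rot: [-0.002, 0.072, 0.997, -0.0]
ft_force: [-1.0, -0.2, -0.0]
opening: 42.4
time: 11.15
ee_pos: [545.2, 240.6, 111.3]
tcp_rot: [-0.003, 0.071, 0.997, -0.001]
ft_force: [0.1, 0.9, 0.7]
opening: 42.7
t 11.2 ee [545.2 240.6 111.3] jawdeg 81.9 F [0.1 0.9 0.7] open 42.7 j1,j6 [0.2 0.3] axis [103.   25.8]
shift in current tool mm [ -2.  -61.8  -4.6]
turn about tool z rad -0.0 tilt [-0. -0. -1.]
shift in turned tool mm [ -2.  -61.8  -4.6]
```

```bash
python3 -m jog '{"hand":[0,0,0,0,0],"linear":[[0,-0.013,-0.004],[0,-0.014,0],[0,-0.014,0],[0,-0.014,0],[0,-0.009,0]],"angular":[[0,0,0],[0,0,0],[0,0,0],[0,0,0],[0,0,0]]}'
python3 -c "
from h import *
goto(*A2W(105,-36),116,81.9)"
python3 -m jog '{"hand":[0,0,0,0,0],"linear":[[0,0,0],[0,0.004,0],[0,0,-0.035],[0,0,-0.035],[0,0,-0.04]],"angular":[[0,0,0],[0,0,0],[0,0,0],[0,0,0],[0,0,0]]}'
python3 -c "
from h import *
goto(590,35,170,99)
cv2.imwrite('pics/s7.png',cv2.resize(camera('scene')[60:190,290:420],None,fx=4.5,fy=4.5,interpolation=2))
"
```

```text
time: 11.65
ee_pos: [538.9, 177.6, 118.7]
tcp_rot: [0.0, 0.071, 0.997, 0.002]
ft_force: [7.7, 41.2, -2.8]
opening: 42.8
t 11.7 ee [538.9 177.6 118.7] jawdeg 81.8 F [ 7.7 41.2 -2.8] open 42.8 j1,j6 [0.1 0.2] axis [105.6 -37.5]
shift in current tool mm [0.6 1.5 2.7]
turn about tool z rad -0.001 tilt [ 0.  0. -1.]
shift in turned tool mm [0.6 1.5 2.7]
time: 12.15
ee_pos: [538.3, 180.6, 228.6]
tcp_rot: [-0.001, 0.071, 0.997, -0.001]
ft_force: [1.1, -0.1, -0.1]
opening: 42.6
t 12.2 ee [538.3 180.6 228.6] jawdeg 81.8 F [ 1.1 -0.1 -0.1] open 42.6 j1,j6 [0.1 0.2] axis [104.6 -34.6]
shift in current tool mm [ -71.9 -136.7   58.6]
turn about tool z rad -0.3 tilt [-0. -0. -1.]
shift in turned tool mm [ -28.4 -151.9   58.6]
```

View pics/s7.png

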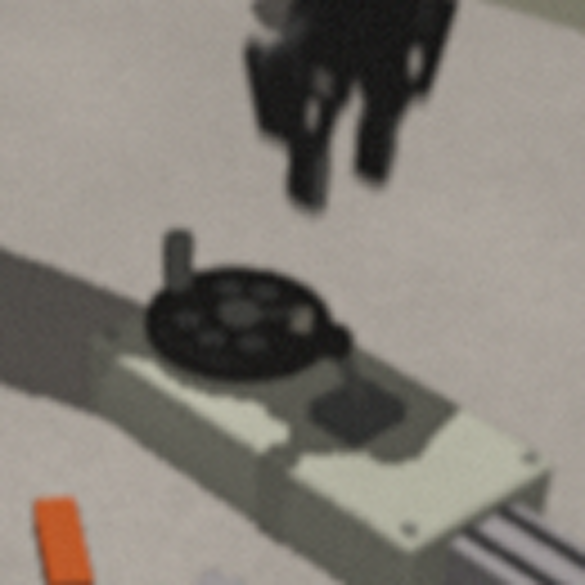

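```bash
python3 -c "
from h import *
a=camera('top');cv2.imwrite('pics/t7.png',a)
cv2.imwrite('pics/t7c.png',cv2.resize(a[150:320,250:450],None,fx=3.5,fy=3.5,interpolation=cv2.INTER_CUBIC))"
```

```text
(no output)
```

View pics/t7c.png

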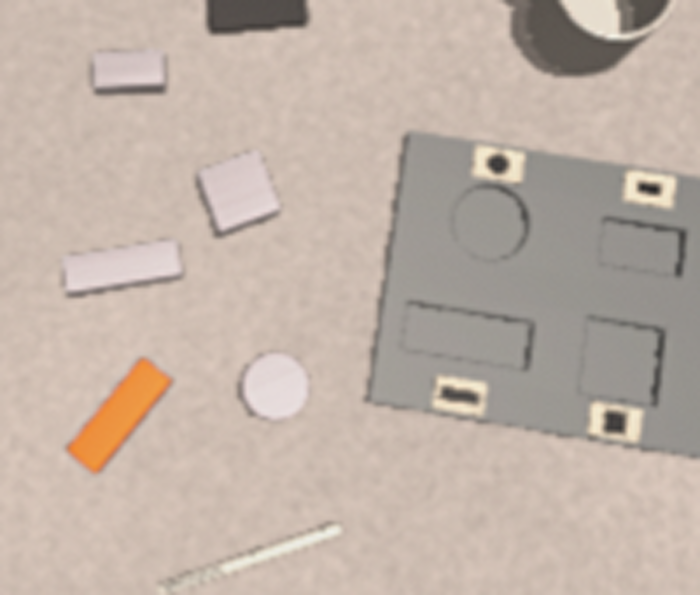

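Candidates in this crop: the grey long bar (123,266) is the one meant, with orange (120,415) as the look-alike. The grey short bar (128,70) is the one meant, with green as the look-alike. The square is at (238,193) and the puck at (274,386). Nothing has moved. I'll refine the centres with masks.

```bash
cat >> h.py <<'E'
def blocks(a,show=True):
    lab=cv2.cvtColor(a,cv2.COLOR_BGR2LAB).astype(float)
    out={}
    b=cv2.cvtColor(a,cv2.COLOR_BGR2HSV)
    d=a.astype(float); bl=cv2.GaussianBlur(a,(3,3),0).astype(int)
    m=((bl[:,:,0]-bl[:,:,2])>-8)&(bl[:,:,0]>130)
    m=m.astype(np.uint8)*255
    cs,_=cv2.findContours(m,cv2.RETR_EXTERNAL,cv2.CHAIN_APPROX_NONE)
    for c in cs:
        A=cv2.contourArea(c)
        if 60<A<1200:
            M=cv2.moments(c);u,v=M['m10']/M['m00'],M['m01']/M['m00']
            if not(240<u<480 and 120<v<320):continue
            P=np.array([pl('top',*p[0],26)[:2] for p in c],np.float32)
            r=cv2.minAreaRect(P)
            # image box corners, direction of long side in world
            bx=cv2.boxPoints(r);e=bx[1]-bx[0];f=bx[2]-bx[1]
            L=e if np.hypot(*e)>np.hypot(*f) else f
            print('px',np.round([u,v],1),'A',A,'c',pl('top',u,v,26)[:2],'rect',np.array(r[0]),np.array(r[1]),'longdeg',round(np.degrees(np.arctan2(L[1],L[0]))%180,1))
    return m
E
python3 -c "
from h import *
a=cv2.imread('pics/t7.png')
for p in [(287,170),(318,203),(285,227),(328,258),(300,190),(340,240),(285,173)]: print(p,a[p[1],p[0]])
m=blocks(a)
cv2.imwrite('pics/m7.png',cv2.resize(m[150:320,250:450],None,fx=3.5,fy=3.5))"
```

```text
(287, 170) [196 197 214]
(318, 203) [202 204 219]
(285, 227) [208 209 223]
(328, 258) [213 214 226]
(300, 190) [179 190 207]
(340, 240) [174 186 202]
(285, 173) [200 202 218]
px [450.3 229.3] A 83.5 c [ 545.9 -348.1] rect [ 546.6 -347.4] [23.5 38.7] longdeg 176.3
```

View pics/m7.png

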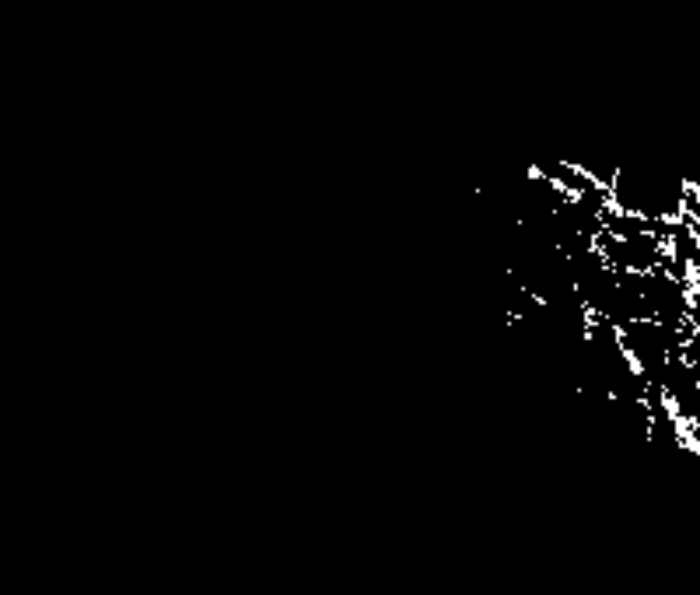

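```bash
sed -i 's/m=((bl\[:,:,0\]-bl\[:,:,2\])>-8)&(bl\[:,:,0\]>130)/m=((bl[:,:,1]-bl[:,:,0])<7)\&(bl[:,:,0]>150)/' h.py
python3 -c "
from h import *
a=cv2.imread('pics/t7.png')
m=blocks(a)
cv2.imwrite('pics/m8.png',cv2.resize(m[150:320,250:450],None,fx=3.5,fy=3.5))"
```

```text
px [328.2 260. ] A 280.5 c [475.7 -59.1] rect [475.7 -59.9] [44.4 41.5] longdeg 89.7
px [374.  245.3] A 102.0 c [ 509.2 -167. ] rect [ 510.6 -169.8] [39.5 21.6] longdeg 80.2
px [363.9 254.6] A 178.0 c [ 487.6 -142.8] rect [ 498.1 -150.7] [39.2 71.5] longdeg 170.3
px [284.3 225.5] A 319.5 c [557.2  43.8] rect [557.4  44.2] [26.1 79.9] longdeg 98.3
px [317.9 203.9] A 324.0 c [608.7 -36.1] rect [608.6 -35.7] [45.3 46.9] longdeg 108.4
px [285.9 168.9] A 182.0 c [695.6  40.9] rect [695.4  40.7] [25.1 48.7] longdeg 90.1
```

View pics/m8.png

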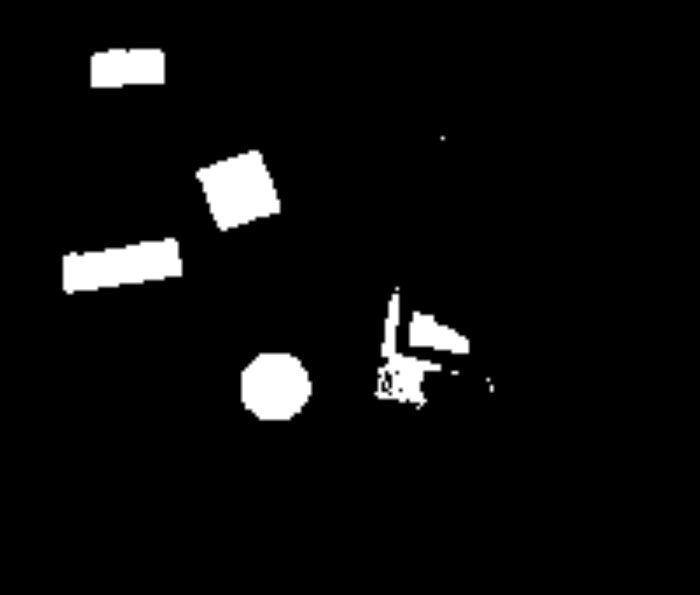

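```bash
python3 -m jog '{"hand":[0,0,0,0,0],"linear":[[0,0,0],[0,0,0],[0,0,0],[0,0,0],[0,0,0]],"angular":[[0,0,0.145],[0,0,0.145],[0,0,0.145],[0,0,0.145],[0,0,0.145]]}'
python3 -m jog '{"hand":[0,0,0,0,0],"linear":[[0,0,0],[0,0,0],[0,0,0],[0,0,0],[0,0,0]],"angular":[[0,0,0.145],[0,0,0.145],[0,0,0.145],[0,0,0.123],[0,0,0]]}'
python3 -c "
from h import *
goto(558,45,50,8.3)"
```

```text
time: 12.75
ee_pos: [539.0, 180.7, 227.7]
tcp_rot: [-0.0, 0.423, 0.906, -0.001]
ft_force: [0.6, -0.6, 0.2]
opening: 42.8
time: 13.25
ee_pos: [539.0, 180.9, 227.8]
tcp_rot: [-0.0, 0.655, 0.756, -0.001]
ft_force: [0.6, -0.3, -0.6]
opening: 43.0
t 13.2 ee [539.  180.9 227.8] jawdeg 8.2 F [ 0.6 -0.3 -0.6] open 43.0 j1,j6 [0.1 1.5] axis [105.3 -34.2]
shift in current tool mm [-137.1   -0.5  177.9]
turn about tool z rad -0.001 tilt [-0. -0. -1.]
shift in turned tool mm [-137.1   -0.6  177.9]
```

```bash
python3 -m jog '{"hand":[0,0,0,0,0],"linear":[[-0.037,0,0],[-0.04,0,0.03],[-0.04,0,0.04],[-0.02,-0.0005,0.04],[0,0,0.04]],"angular":[[0,0,0],[0,0,0],[0,0,0],[0,0,0],[0,0,0]]}'
python3 -m jog '{"hand":[0],"linear":[[0,0,0]],"angular":[[0,0,0]]}'
python3 -c "
from h import *
goto(558,45,11,8.3)
cv2.imwrite('pics/s8.png',cv2.resize(camera('scene')[120:280,240:440],None,fx=3.5,fy=3.5,interpolation=2))"
```

```text
time: 13.75
ee_pos: [558.1, 47.5, 81.4]
tcp_rot: [0.001, 0.653, 0.757, -0.0]
ft_force: [0.5, 0.5, 0.6]
opening: 42.9
time: 13.85
ee_pos: [553.7, 50.1, 77.0]
tcp_rot: [-0.004, 0.653, 0.757, -0.003]
ft_force: [-1.7, 0.6, -0.1]
opening: 42.6
t 13.8 ee [553.7  50.1  77. ] jawdeg 8.5 F [-1.7  0.6 -0.1] open 42.6 j1,j6 [-0.1  1.3] axis [ 138.3 -161.6]
shift in current tool mm [-5.9  4.1 65.9]
turn about tool z rad 0.003 tilt [-0.  0. -1.]
shift in turned tool mm [-5.9  4.1 65.9]
```

View pics/s8.png

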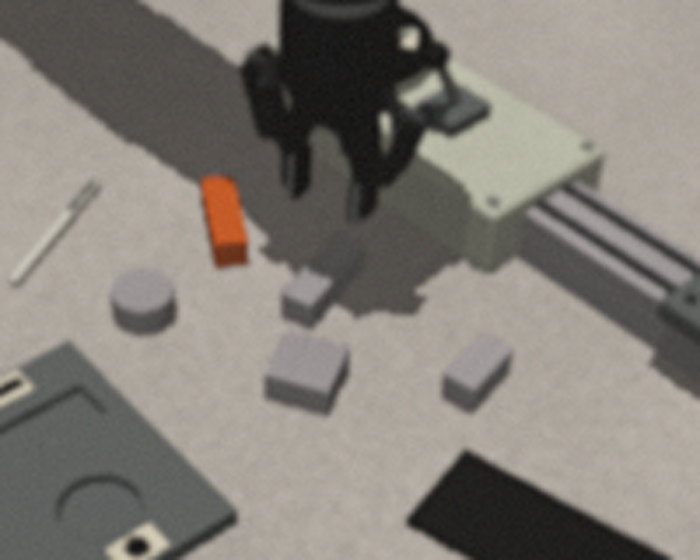

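```bash
python3 -m jog '{"hand":[0],"linear":[[0,0,0]],"angular":[[0,0,0]]}'
python3 -c "
from h import *
goto(558,45,11,8.3)"
```

```text
time: 14.0
ee_pos: [558.7, 50.8, 84.9]
tcp_rot: [0.001, 0.653, 0.757, 0.0]
ft_force: [-0.1, -0.2, 1.8]
opening: 42.7
t 14.0 ee [558.7  50.8  84.9] jawdeg 8.5 F [-0.1 -0.2  1.8] open 42.7 j1,j6 [-0.1  1.3] axis [ 143.1 -160.3]
shift in current tool mm [-5.6 -1.7 73.9]
turn about tool z rad 0.003 tilt [ 0. -0. -1.]
shift in turned tool mm [-5.6 -1.7 73.9]
```

```bash
python3 -m jog '{"hand":[0,0,0,0,0],"linear":[[-0.005,-0.001,0.02],[0,0,0.02],[0,0,0.015],[0,0,0.008],[0,0,0]],"angular":[[0,0,0],[0,0,0],[0,0,0],[0,0,0],[0,0,0]]}'
python3 -m jog '{"hand":[0,0],"linear":[[0,0,0],[0,0,0]],"angular":[[0,0,0],[0,0,0]]}'
python3 -c "
from h import *
goto(558,45,11,8.3)"
```

```text
time: 14.5
ee_pos: [557.7, 45.9, 19.9]
tcp_rot: [-0.0, 0.653, 0.757, -0.0]
ft_force: [0.1, -0.3, 0.7]
opening: 42.7
time: 14.7
ee_pos: [558.6, 45.6, 21.2]
tcp_rot: [0.001, 0.654, 0.757, 0.0]
ft_force: [-0.7, 0.4, -0.3]
opening: 42.8
t 14.7 ee [558.6  45.6  21.2] jawdeg 8.4 F [-0.7  0.4 -0.3] open 42.8 j1,j6 [-0.1  1.3] axis [ 143.7 -165.4]
shift in current tool mm [-0.5 -0.7 10.2]
turn about tool z rad 0.001 tilt [ 0. -0. -1.]
shift in turned tool mm [-0.5 -0.7 10.2]
```

```bash
python3 -m jog '{"hand":[0,0,-0.3,-1,-1],"linear":[[0,0,0.011],[0,0,0],[0,0,0],[0,0,0],[0,0,0]],"angular":[[0,0,0],[0,0,0],[0,0,0],[0,0,0],[0,0,0]]}' 60
python3 -m jog '{"hand":[-1,-1,-1,-1,-1],"linear":[[0,0,0],[0,0,0],[0,0,-0.01],[0,0,-0.02],[0,0,-0.02]],"angular":[[0,0,0],[0,0,0],[0,0,0],[0,0,0],[0,0,0]]}' 60
python3 -c "
from h import *
goto(510,-189.5,60,-9.7)
cv2.imwrite('pics/s9.png',cv2.resize(camera('scene')[120:280,240:440],None,fx=3.5,fy=3.5,interpolation=2))"
```

```text
time: 15.2
ee_pos: [557.8, 45.6, 9.0]
tcp_rot: [-0.0, 0.654, 0.757, 0.0]
ft_force: [-0.4, -0.0, -0.1]
opening: 24.4
time: 15.7
ee_pos: [557.4, 45.7, 59.9]
tcp_rot: [-0.0, 0.654, 0.757, -0.0]
ft_force: [0.5, -0.2, -1.2]
opening: 24.6
t 15.7 ee [557.4  45.7  59.9] jawdeg 8.4 F [ 0.5 -0.2 -1.2] open 24.6 j1,j6 [-0.1  1.3] axis [ 142.6 -165.5]
shift in current tool mm [-225.8  -81.1   -0.1]
turn about tool z rad 0.315 tilt [-0.  0. -1.]
shift in turned tool mm [-239.8   -7.1   -0.1]
```

View pics/s9.png

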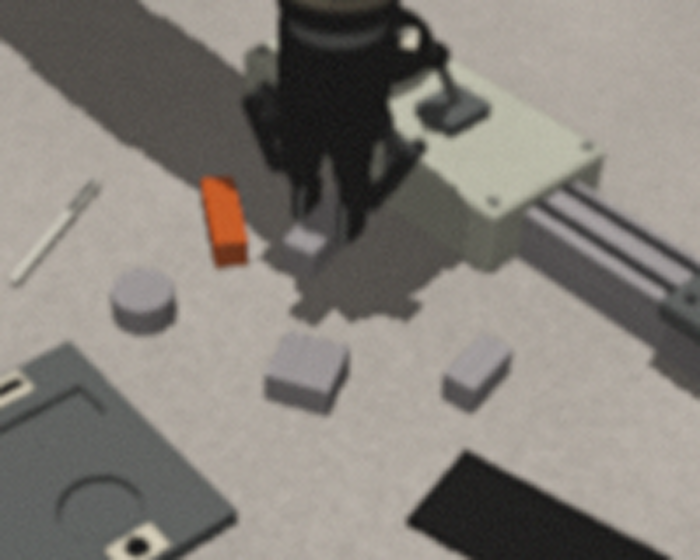

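The bar is held and lifted (opening 24.6 mm). I'll carry it to the tray.

```bash
python3 -m jog '{"hand":[-1,-1,-1,-1,-1],"linear":[[0,0,0],[0,0,0],[0,0,0],[-0.02,-0.001,0],[-0.03,-0.001,0]],"angular":[[0,0,0.105],[0,0,0.105],[0,0,0.105],[0,0,0],[0,0,0]]}'
python3 -m jog '{"hand":[-1,-1,-1,-1,-1],"linear":[[-0.035,-0.001,0],[-0.04,-0.001,0],[-0.04,-0.001,0],[-0.035,-0.001,0],[-0.02,0,0]],"angular":[[0,0,0],[0,0,0],[0,0,0],[0,0,0],[0,0,0]]}'
python3 -m jog '{"hand":[-1,-1,-1,-1],"linear":[[-0.015,-0.001,0],[-0.005,0,0],[0,0,0],[0,0,0]],"angular":[[0,0,0],[0,0,0],[0,0,0],[0,0,0]]}'
python3 -c "
from h import *
goto(510,-189.5,60,-9.7)
cv2.imwrite('pics/s10.png',cv2.resize(camera('scene')[150:330,160:360],None,fx=3.3,fy=3.3,interpolation=2))"
```

```text
time: 16.25
ee_pos: [547.4, -2.8, 59.1]
tcp_rot: [0.0, 0.764, 0.646, 0.0]
ft_force: [0.2, -0.3, -1.6]
opening: 24.5
time: 16.75
ee_pos: [514.3, -172.8, 59.3]
tcp_rot: [0.0, 0.765, 0.644, -0.0]
ft_force: [1.1, 0.6, -1.8]
opening: 24.6
time: 17.15
ee_pos: [510.6, -188.9, 58.9]
tcp_rot: [-0.0, 0.764, 0.645, 0.0]
ft_force: [-0.6, -0.4, -1.4]
opening: 24.6
t 17.1 ee [ 510.6 -188.9   58.9] jawdeg -9.6 F [-0.6 -0.4 -1.4] open 24.6 j1,j6 [-0.6  1.1] axis [ 129.3 -404.3]
shift in current tool mm [-0.7 -0.5 -1.1]
turn about tool z rad 0.001 tilt [-0.  0. -1.]
shift in turned tool mm [-0.7 -0.5 -1.1]
```

View pics/s10.png

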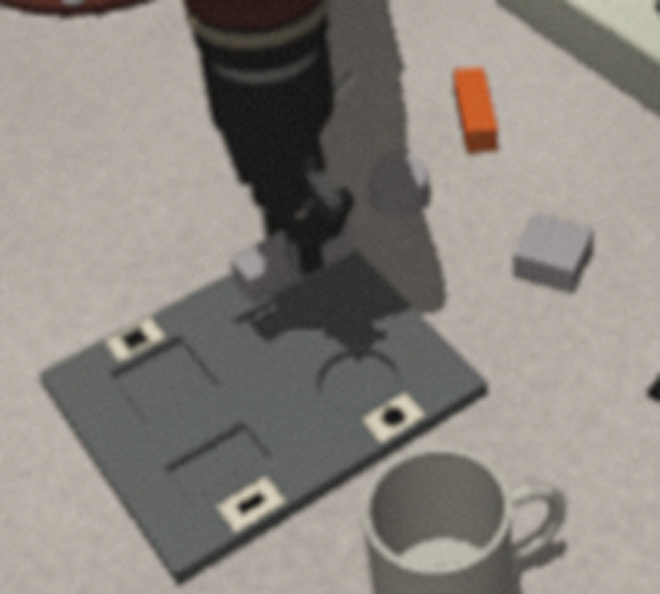

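```bash
python3 -m jog '{"hand":[-1,-1,-1,-1],"linear":[[-0.001,0,0.015],[0,0,0.015],[0,0,0.005],[0,0,0]],"angular":[[0,0,0],[0,0,0],[0,0,0],[0,0,0]]}'
python3 -c "
from h import *
goto(510,-189.5,16,-9.7)"
python3 -m jog '{"hand":[-1,-1,-1,-1],"linear":[[0,0,0.003],[0,0,0.003],[0,0,0.002],[0,0,0]],"angular":[[0,0,0],[0,0,0],[0,0,0],[0,0,0]]}'
python3 -c "
from h import *
goto(510,-189.5,16,-9.7)"
```

```text
time: 17.6
ee_pos: [509.2, -189.8, 22.0]
tcp_rot: [-0.002, 0.764, 0.645, -0.0]
ft_force: [-0.2, 0.7, -1.2]
opening: 24.7
t 17.6 ee [ 509.2 -189.8   22. ] jawdeg -9.7 F [-0.2  0.7 -1.2] open 24.7 j1,j6 [-0.6  1.1] axis [ 128.  -405.4]
shift in current tool mm [0.4 0.8 6. ]
turn about tool z rad 0.0 tilt [-0.  0. -1.]
shift in turned tool mm [0.4 0.8 6. ]
time: 18.0
ee_pos: [510.3, -190.7, 15.8]
tcp_rot: [-0.0, 0.764, 0.645, 0.0]
ft_force: [0.5, 0.6, -1.2]
opening: 24.3
t 18.0 ee [ 510.3 -190.7   15.8] jawdeg -9.7 F [ 0.5  0.6 -1.2] open 24.3 j1,j6 [-0.6  1.1] axis [ 129.2 -406.2]
shift in current tool mm [ 1.2 -0.5 -0.2]
turn about tool z rad 0.0 tilt [-0.  0. -1.]
shift in turned tool mm [ 1.2 -0.5 -0.2]
```

```bash
python3 -m jog '{"hand":[-0.2,0,0,0,0],"linear":[[0,0,0],[0,0,0],[0,0,-0.02],[0,0,-0.03],[0,0,-0.04]],"angular":[[0,0,0],[0,0,0],[0,0,0],[0,0,0],[0,0,0]]}'
python3 -m jog '{"hand":[0,0,0,0,0],"linear":[[0.03,0,-0.04],[0.04,-0.02,-0.02],[0.04,-0.02,0],[0.04,-0.02,0],[0.02,0,0]],"angular":[[0,0,0],[0,0,0],[0,0,0],[0,0,0],[0,0,0]]}'
python3 -c "
from h import *
goto(477,-58.5,60,-20)
cv2.imwrite('pics/s11.png',cv2.resize(camera('scene')[150:330,160:420],None,fx=3,fy=3,interpolation=2))
a=camera('top');blocks(a);cv2.imwrite('pics/t11.png',cv2.resize(a[150:320,250:480],None,fx=3.4,fy=3.4,interpolation=2))"
```

```text
time: 18.5
ee_pos: [509.3, -190.2, 105.7]
tcp_rot: [-0.001, 0.764, 0.645, -0.0]
ft_force: [1.0, -1.3, 1.1]
opening: 42.4
time: 19.0
ee_pos: [478.6, -10.3, 166.8]
tcp_rot: [0.0, 0.764, 0.646, 0.0]
ft_force: [1.3, -1.0, -0.1]
opening: 42.7
t 19.0 ee [478.6 -10.3 166.8] jawdeg -9.6 F [ 1.3 -1.  -0.1] open 42.7 j1,j6 [-0.3  1.4] axis [  72.4 -232. ]
shift in current tool mm [-47.8   6.3 106.8]
turn about tool z rad 0.182 tilt [ 0.  0. -1.]
shift in turned tool mm [-45.9  14.9 106.8]
px [385.6 244.2] A 349.5 c [ 511.6 -194.4] rect [ 511.8 -194.3] [81.5 26.9] longdeg 80.5
px [287.5 168.4] A 152.5 c [696.7  36.9] rect [696.6  39.5] [51.3 22.6] longdeg 89.6
```

View pics/s11.png

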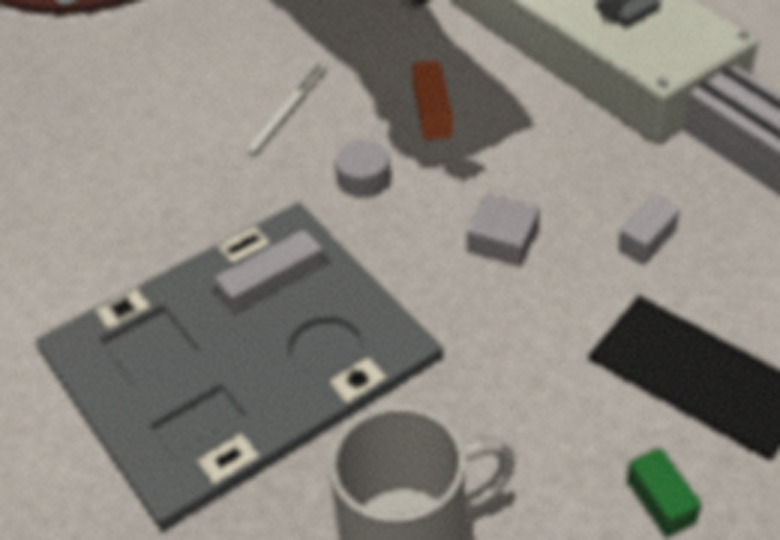

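View pics/t11.png

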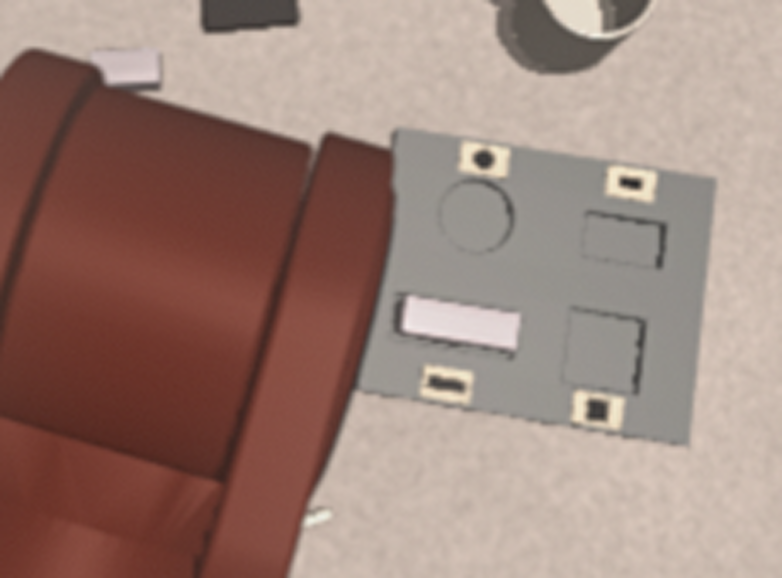

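```bash
python3 -c "
from h import *
print('mug',pl('top',424,146,95), 'scene',pl('scene',294,303,95))
print('bar at32',pl('top',385.6,244.2,32))
goto(476.7,-58.5,70,-9.7)"
```

```text
mug [ 728.7 -277.7   95. ] scene [ 735.3 -279.6   95. ]
bar at32 [ 511.2 -193.3   32. ]
t 19.1 ee [479.9 -10.9 166.6] jawdeg -9.5 F [-0.5  0.3  0.7] open 42.5 j1,j6 [-0.3  1.4] axis [  73.8 -232.5]
shift in current tool mm [-47.5   4.6  96.6]
turn about tool z rad 0.004 tilt [ 0.  0. -1.]
shift in turned tool mm [-47.5   4.7  96.6]
```

```bash
python3 -m jog '{"hand":[0.6,0.6,0.6,0.6,0.6],"linear":[[-0.02,0.002,0],[-0.028,0.002,0.02],[0,0,0.03],[0,0,0.04],[0,0,0.02]],"angular":[[0,0,0],[0,0,0],[0,0,0],[0,0,0],[0,0,0]]}'
python3 -m jog '{"hand":[0.6,0.6],"linear":[[0,0,0],[0,0,0]],"angular":[[0,0,0],[0,0,0]]}'
python3 -c "
from h import *
goto(475.7,-59.5,9,-9.7)
cv2.imwrite('pics/s12.png',cv2.resize(camera('scene')[150:330,160:420],None,fx=3,fy=3,interpolation=2))"
```

```text
time: 19.6
ee_pos: [474.2, -61.8, 53.0]
tcp_rot: [-0.001, 0.765, 0.644, -0.001]
ft_force: [-0.7, -0.6, -0.6]
opening: 68.1
time: 19.8
ee_pos: [475.8, -61.8, 56.7]
tcp_rot: [0.0, 0.764, 0.645, 0.0]
ft_force: [1.1, -0.2, 1.3]
opening: 68.4
t 19.8 ee [475.8 -61.8  56.7] jawdeg -9.7 F [ 1.1 -0.2  1.3] open 68.4 j1,j6 [-0.4  1.3] axis [  76.9 -283.4]
shift in current tool mm [ 2.2 -0.5 47.7]
turn about tool z rad -0.0 tilt [ 0. -0. -1.]
shift in turned tool mm [ 2.2 -0.5 47.7]
```

View pics/s12.png

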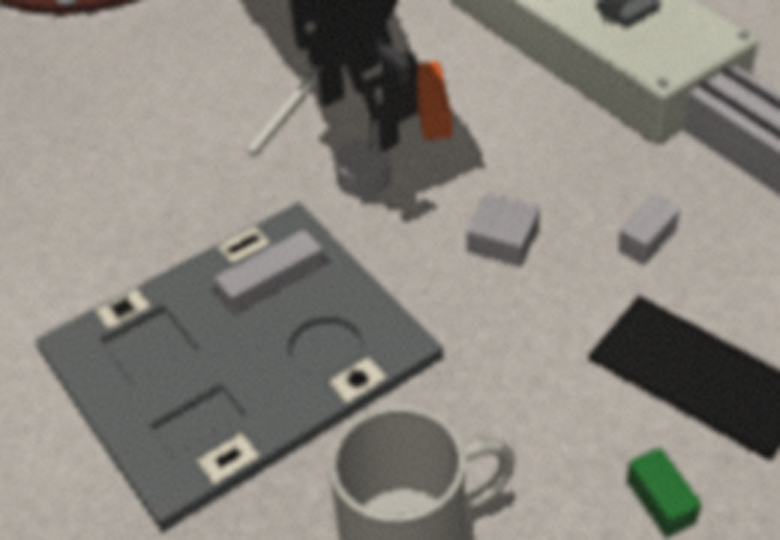

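```bash
python3 -m jog '{"hand":[0.6,0.6,0.6,0.6,0.6],"linear":[[0.002,0,0.015],[0,0,0.015],[0,0,0.015],[0,0,0.005],[0,0,0]],"angular":[[0,0,0],[0,0,0],[0,0,0],[0,0,0],[0,0,0]]}'
python3 -m jog '{"hand":[0.6,0.2,-1,-1,-1],"linear":[[0,0,0],[0,0,0],[0,0,0],[0,0,0],[0,0,0]],"angular":[[0,0,0],[0,0,0],[0,0,0],[0,0,0],[0,0,0]]}' 60
python3 -c "
from h import *
goto(475.7,-59.5,7,-9.7)"
```

```text
time: 20.35
ee_pos: [475.6, -58.9, 5.4]
tcp_rot: [-0.0, 0.764, 0.645, -0.0]
ft_force: [0.7, -0.7, -0.3]
opening: 68.3
time: 20.85
ee_pos: [476.9, -59.4, 7.2]
tcp_rot: [0.001, 0.764, 0.645, 0.001]
ft_force: [-1.2, 0.4, 5.5]
opening: 43.8
t 20.9 ee [476.9 -59.4   7.2] jawdeg -9.7 F [-1.2  0.4  5.5] open 43.8 j1,j6 [-0.4  1.3] axis [  77.6 -280.9]
shift in current tool mm [-0.3 -1.1  0.2]
turn about tool z rad 0.0 tilt [ 0. -0. -1.]
shift in turned tool mm [-0.3 -1.1  0.2]
```

```bash
python3 -m jog '{"hand":[-1,-1,-1,-1,-1],"linear":[[0,0,-0.01],[0,0,-0.02],[0,0,-0.02],[0,0,-0.003],[0,0,0]],"angular":[[0,0,0],[0,0,0],[0,0,0],[0,0,0],[0,0,0]]}'
python3 -c "
from h import *
goto(587.2,-209.8,60,-9.7)"
```

```text
time: 21.35
ee_pos: [476.5, -59.4, 59.6]
tcp_rot: [0.001, 0.764, 0.645, 0.0]
ft_force: [-0.4, 0.1, -1.2]
opening: 43.7
t 21.4 ee [476.5 -59.4  59.6] jawdeg -9.7 F [-0.4  0.1 -1.2] open 43.7 j1,j6 [-0.4  1.3] axis [  77.3 -280.9]
shift in current tool mm [-129.7  134.4   -0.1]
turn about tool z rad 0.0 tilt [ 0. -0. -1.]
shift in turned tool mm [-129.6  134.4   -0.1]
```

```bash
python3 -m jog '{"hand":[-1,-1,-1,-1,-1],"linear":[[-0.015,0.015,0],[-0.025,0.025,0],[-0.03,0.03,0],[-0.03,0.03,0],[-0.02,0.02,0]],"angular":[[0,0,0],[0,0,0],[0,0,0],[0,0,0],[0,0,0]]}'
python3 -m jog '{"hand":[-1,-1,-1,-1],"linear":[[-0.0097,0.0144,0],[0,0,0],[0,0,0],[0,0,0]],"angular":[[0,0,0],[0,0,0],[0,0,0],[0,0,0]]}'
python3 -c "
from h import *
goto(587.2,-209.8,60,-9.7)
cv2.imwrite('pics/s13.png',cv2.resize(camera('scene')[150:330,160:420],None,fx=3,fy=3,interpolation=2))"
```

```text
time: 21.85
ee_pos: [574.6, -199.5, 57.3]
tcp_rot: [-0.0, 0.765, 0.645, -0.0]
ft_force: [-0.8, 0.3, -1.9]
opening: 44.2
time: 22.25
ee_pos: [585.8, -208.5, 58.2]
tcp_rot: [-0.001, 0.764, 0.645, -0.0]
ft_force: [-0.7, 0.2, -1.6]
opening: 44.1
t 22.2 ee [ 585.8 -208.5   58.2] jawdeg -9.7 F [-0.7  0.2 -1.6] open 44.1 j1,j6 [-0.6  1.2] axis [ 206.4 -413.1]
shift in current tool mm [-1.1  1.6 -1.8]
turn about tool z rad 0.001 tilt [-0.  0. -1.]
shift in turned tool mm [-1.1  1.6 -1.8]
```

View pics/s13.png

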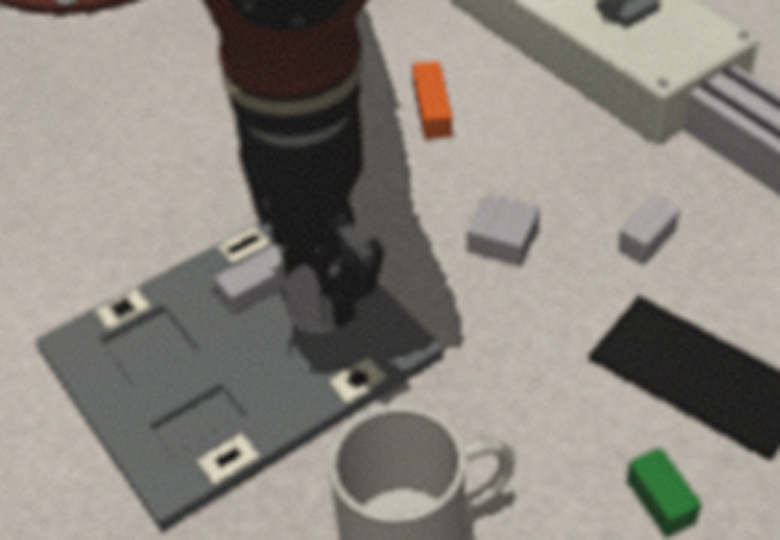

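Puck held (crop pixel 310,300), above its round slot. Lowering.

```bash
python3 -m jog '{"hand":[-1,-1,-1,-1,-1],"linear":[[-0.001,0.0015,0.013],[0,0,0.013],[0,0,0.008],[0,0,0],[0,0,0]],"angular":[[0,0,0],[0,0,0],[0,0,0],[0,0,0],[0,0,0]]}'
python3 -c "
from h import *
goto(587.2,-209.8,14,-9.7)"
python3 -m jog '{"hand":[-1,-1,-1,-1,-1],"linear":[[0,0,0.003],[0,0,0.003],[0,0,0.003],[0,0,0],[0,0,0]],"angular":[[0,0,0],[0,0,0],[0,0,0],[0,0,0],[0,0,0]]}'
python3 -c "
from h import *
goto(587.2,-209.8,14,-9.7)"
```

```text
time: 22.8
ee_pos: [587.7, -210.6, 24.5]
tcp_rot: [-0.0, 0.764, 0.645, -0.0]
ft_force: [0.5, -0.1, -0.8]
opening: 43.9
t 22.8 ee [ 587.7 -210.6   24.5] jawdeg -9.7 F [ 0.5 -0.1 -0.8] open 43.9 j1,j6 [-0.6  1.2] axis [ 208.6 -415. ]
shift in current tool mm [ 0.7 -0.6 10.5]
turn about tool z rad 0.0 tilt [-0.  0. -1.]
shift in turned tool mm [ 0.7 -0.6 10.5]
time: 23.3
ee_pos: [587.9, -210.8, 15.9]
tcp_rot: [-0.0, 0.764, 0.645, 0.0]
ft_force: [0.5, 0.0, -1.4]
opening: 44.0
t 23.3 ee [ 587.9 -210.8   15.9] jawdeg -9.7 F [ 0.5  0.  -1.4] open 44.0 j1,j6 [-0.6  1.2] axis [ 208.9 -415.1]
shift in current tool mm [ 0.8 -0.9  1.9]
turn about tool z rad 0.0 tilt [-0.  0. -1.]
shift in turned tool mm [ 0.8 -0.9  1.9]
```

```bash
python3 -m jog '{"hand":[-1,-1,-1,-1],"linear":[[0,0,0.002],[0,0,0],[0,0,0],[0,0,0]],"angular":[[0,0,0],[0,0,0],[0,0,0],[0,0,0]]}'
python3 -m jog '{"hand":[0.3,0.5,0.5,0.5,0.5],"linear":[[0,0,0],[0,0,0],[0,0,-0.02],[0,0,-0.04],[0,0,-0.04]],"angular":[[0,0,0],[0,0,0],[0,0,0],[0,0,0],[0,0,0]]}'
python3 -m jog '{"hand":[0.5,0.5,0.5,0.5,0.5],"linear":[[0.03,-0.03,-0.04],[0.04,-0.04,0],[0.04,-0.03,0],[0.04,-0.02,0],[0.02,0,0]],"angular":[[0,0,0],[0,0,0],[0,0,0],[0,0,0],[0,0,0]]}'
python3 -c "
from h import *
goto(608.7,-36,60,20)
cv2.imwrite('pics/s14.png',cv2.resize(camera('scene')[150:330,160:420],None,fx=3,fy=3,interpolation=2))
a=camera('top');blocks(a);cv2.imwrite('pics/t14.png',cv2.resize(a[150:320,250:480],None,fx=3.4,fy=3.4,interpolation=2))"
```

```text
time: 23.7
ee_pos: [588.0, -210.8, 14.0]
tcp_rot: [0.0, 0.764, 0.645, 0.0]
ft_force: [0.2, 0.3, -1.6]
opening: 44.0
time: 24.2
ee_pos: [587.3, -210.4, 114.5]
tcp_rot: [-0.001, 0.764, 0.645, -0.0]
ft_force: [-0.3, -1.3, -0.5]
opening: 64.0
time: 24.7
ee_pos: [503.9, -30.5, 148.8]
tcp_rot: [-0.0, 0.764, 0.646, 0.0]
ft_force: [-1.1, -0.3, 0.1]
opening: 64.3
t 24.7 ee [503.9 -30.5 148.8] jawdeg -9.6 F [-1.1 -0.3  0.1] open 64.3 j1,j6 [-0.3  1.4] axis [ 100.3 -248.4]
shift in current tool mm [ 12.  104.2  88.8]
turn about tool z rad -0.516 tilt [ 0.  0. -1.]
shift in turned tool mm [-41.1  96.5  88.8]
px [387.3 244.5] A 325.5 c [ 510.9 -198.3] rect [ 511.3 -197.1] [76.6 27. ] longdeg 80.7
px [392.3 211.3] A 268.5 c [ 589.6 -213.4] rect [ 590.4 -213.7] [45.5 43.4] longdeg 89.6
```

View pics/s14.png

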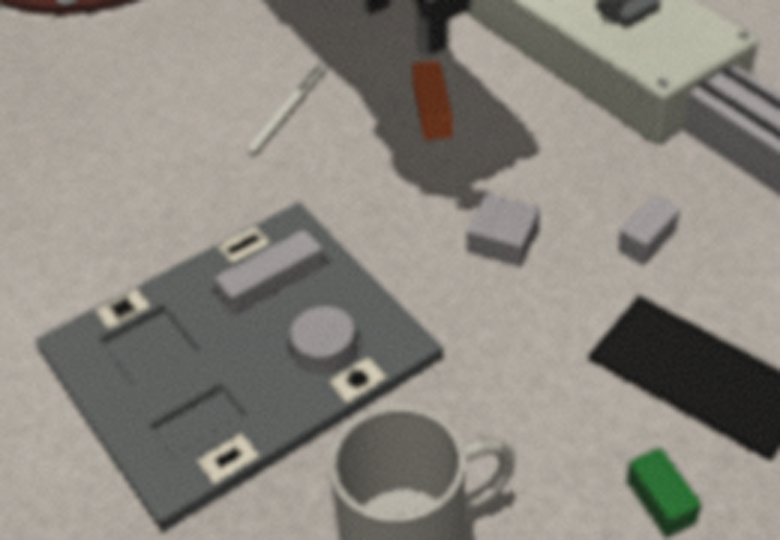

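View pics/t14.png

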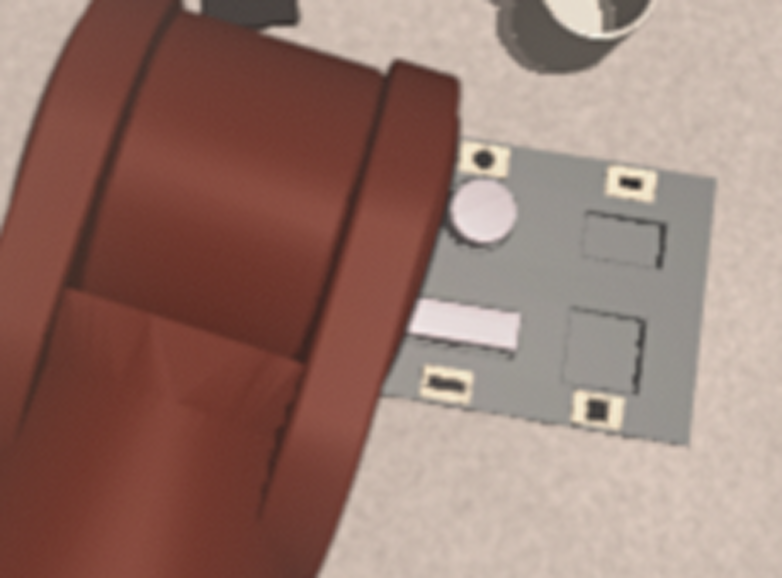

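Puck is in its slot (crop pixel 322,335 in the scene view). Next, the square block.

```bash
python3 -m jog '{"hand":[0.6,0.6,0.6,0.6,0.6],"linear":[[0,0,0],[0,0,0],[0,0,0],[0,0,0],[-0.01,0.02,0]],"angular":[[0,0,-0.129],[0,0,-0.129],[0,0,-0.129],[0,0,-0.129],[0,0,0]]}'
python3 -m jog '{"hand":[0.6,0.6,0.6,0.6,0.6],"linear":[[-0.015,0.03,0.02],[-0.01,0.03,0.04],[-0.006,0.0165,0.025],[0,0,0],[0,0,0]],"angular":[[0,0,0],[0,0,0],[0,0,0],[0,0,0],[0,0,0]]}'
python3 -m jog '{"hand":[0.6,0.6],"linear":[[0,0,0],[0,0,0]],"angular":[[0,0,0],[0,0,0]]}'
python3 -c "
from h import *
goto(608.7,-36,7,20)
a=camera('scene');cv2.imwrite('pics/s15.png',cv2.resize(a[150:330,200:420],None,fx=3.3,fy=3.3,interpolation=2))"
```

```text
time: 25.3
ee_pos: [527.1, -36.7, 148.5]
tcp_rot: [-0.0, 0.573, 0.82, -0.0]
ft_force: [0.5, 0.4, 0.3]
opening: 68.0
time: 25.8
ee_pos: [609.1, -39.8, 63.7]
tcp_rot: [-0.001, 0.575, 0.818, -0.0]
ft_force: [-0.7, -0.0, 0.7]
opening: 68.2
time: 26.0
ee_pos: [610.2, -39.6, 66.1]
tcp_rot: [0.001, 0.575, 0.818, 0.0]
ft_force: [-0.3, 1.2, 0.1]
opening: 68.5
t 26.0 ee [610.2 -39.6  66.1] jawdeg 19.9 F [-0.3  1.2  0.1] open 68.5 j1,j6 [-0.3  0.9] axis [ 206.9 -242.5]
shift in current tool mm [ 4.  -0.4 59.1]
turn about tool z rad -0.002 tilt [ 0. -0. -1.]
shift in turned tool mm [ 4.  -0.3 59.1]
```

View pics/s15.png

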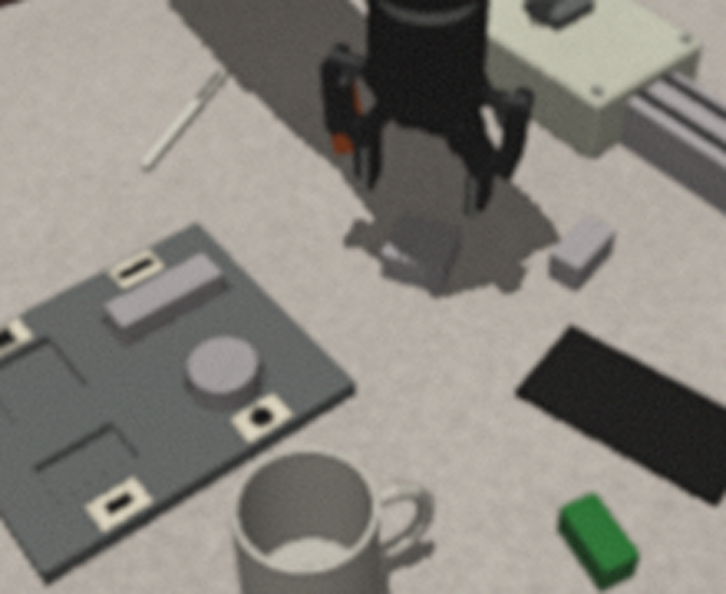

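```bash
python3 -m jog '{"hand":[0.6,0.6,0.6,0.6,0.6],"linear":[[0.004,0,0.02],[0,0,0.02],[0,0,0.013],[0,0,0.006],[0,0,0]],"angular":[[0,0,0],[0,0,0],[0,0,0],[0,0,0],[0,0,0]]}'
python3 -m jog '{"hand":[0.6,0.2,-1,-1,-1],"linear":[[0,0,0],[0,0,0],[0,0,0],[0,0,0],[0,0,0]],"angular":[[0,0,0],[0,0,0],[0,0,0],[0,0,0],[0,0,0]]}' 60
python3 -c "
from h import *
goto(608.7,-36,7,20)"
python3 -m jog '{"hand":[-1,-1,-1,-1,-1],"linear":[[0,0,-0.01],[0,0,-0.02],[0,0,-0.023],[0,0,0],[0,0,0]],"angular":[[0,0,0],[0,0,0],[0,0,0],[0,0,0],[0,0,0]]}'
python3 -c "
from h import *
goto(491.7,-294.3,60,-9.7)"
```

```text
time: 26.55
ee_pos: [607.9, -35.3, 4.7]
tcp_rot: [-0.0, 0.574, 0.819, -0.0]
ft_force: [0.3, 0.5, -0.2]
opening: 68.4
time: 27.05
ee_pos: [609.2, -35.6, 6.3]
tcp_rot: [0.001, 0.574, 0.819, 0.0]
ft_force: [0.1, 0.0, 4.7]
opening: 44.7
t 27.1 ee [609.2 -35.6   6.3] jawdeg 19.9 F [0.1 0.  4.7] open 44.7 j1,j6 [-0.3  0.9] axis [ 205.3 -238.6]
shift in current tool mm [-0.2 -0.6 -0.7]
turn about tool z rad -0.002 tilt [ 0. -0. -1.]
shift in turned tool mm [-0.2 -0.6 -0.7]
time: 27.55
ee_pos: [608.5, -35.4, 58.3]
tcp_rot: [0.0, 0.574, 0.819, 0.0]
ft_force: [-0.6, -0.7, -2.5]
opening: 44.5
t 27.6 ee [608.5 -35.4  58.3] jawdeg 19.9 F [-0.6 -0.7 -2.5] open 44.5 j1,j6 [-0.3  0.9] axis [ 204.6 -238.6]
shift in current tool mm [-203.7 -197.9   -1.8]
turn about tool z rad 0.516 tilt [ 0. -0. -1.]
shift in turned tool mm [-274.9  -71.6   -1.8]
```

```bash
python3 -m jog '{"hand":[-1,-1,-1,-1,-1],"linear":[[0,0,-0.002],[0,0,0],[0,0,0],[0,0,0],[-0.02,-0.006,0]],"angular":[[0,0,0.129],[0,0,0.129],[0,0,0.129],[0,0,0.129],[0,0,0]]}'
python3 -m jog '{"hand":[-1,-1,-1,-1,-1],"linear":[[-0.03,-0.008,0],[-0.035,-0.009,0],[-0.035,-0.009,0],[-0.035,-0.009,0],[-0.035,-0.009,0]],"angular":[[0,0,0],[0,0,0],[0,0,0],[0,0,0],[0,0,0]]}'
python3 -m jog '{"hand":[-1,-1,-1,-1,-1],"linear":[[-0.035,-0.009,0],[-0.03,-0.008,0],[-0.02,-0.005,0],[0,0,0],[0,0,0]],"angular":[[0,0,0],[0,0,0],[0,0,0],[0,0,0],[0,0,0]]}'
python3 -c "
from h import *
goto(491.7,-294.3,60,-9.7)
a=camera('scene');cv2.imwrite('pics/s16.png',cv2.resize(a[150:340,130:370],None,fx=3.1,fy=3.1,interpolation=2))"
```

```text
time: 28.05
ee_pos: [598.4, -52.5, 58.3]
tcp_rot: [-0.001, 0.765, 0.644, -0.0]
ft_force: [1.0, -0.4, -1.1]
opening: 44.5
time: 28.55
ee_pos: [525.5, -214.8, 58.4]
tcp_rot: [-0.001, 0.764, 0.645, -0.0]
ft_force: [0.6, -0.5, -1.5]
opening: 44.9
time: 29.05
ee_pos: [490.4, -293.8, 58.8]
tcp_rot: [-0.001, 0.765, 0.645, 0.0]
ft_force: [1.2, -0.6, -1.2]
opening: 44.8
t 29.1 ee [ 490.4 -293.8   58.8] jawdeg -9.7 F [ 1.2 -0.6 -1.2] open 44.8 j1,j6 [-0.8  1. ] axis [ 124. -511.]
shift in current tool mm [-0.3  1.4 -1.2]
turn about tool z rad -0.001 tilt [-0.  0. -1.]
shift in turned tool mm [-0.3  1.4 -1.2]
```

View pics/s16.png

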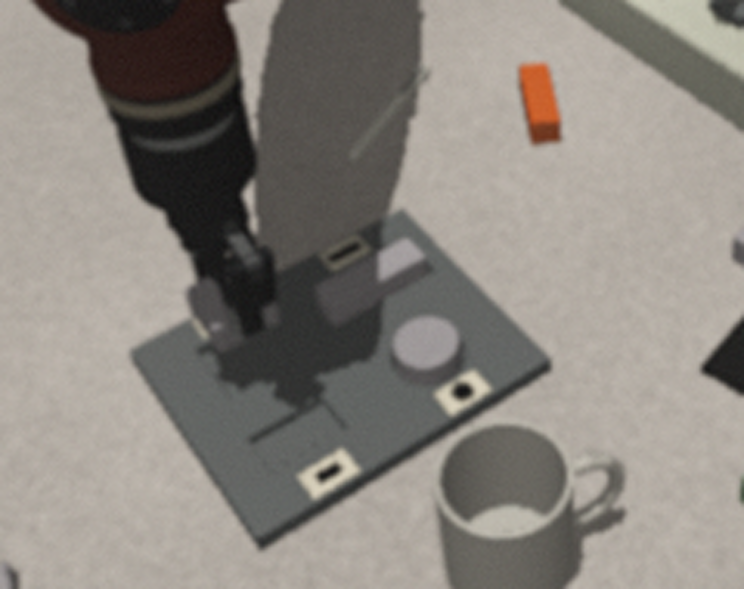

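Block held above the square slot. Lowering.

```bash
python3 -m jog '{"hand":[-1,-1,-1,-1,-1],"linear":[[0,0.0007,0.013],[0,0,0.013],[0,0,0.008],[0,0,0],[0,0,0]],"angular":[[0,0,0],[0,0,0],[0,0,0],[0,0,0],[0,0,0]]}'
python3 -c "
from h import *
goto(491.7,-294.3,14,-9.7)"
python3 -m jog '{"hand":[-1,-1,-1,-1,-1],"linear":[[0,0,0.003],[0,0,0.003],[0,0,0.004],[0,0,0],[0,0,0]],"angular":[[0,0,0],[0,0,0],[0,0,0],[0,0,0],[0,0,0]]}'
python3 -c "
from h import *
goto(491.7,-294.3,13,-9.7)"
```

```text
time: 29.6
ee_pos: [491.6, -294.1, 25.7]
tcp_rot: [-0.0, 0.764, 0.645, 0.0]
ft_force: [0.2, -0.8, 0.1]
opening: 44.9
t 29.6 ee [ 491.6 -294.1   25.7] jawdeg -9.7 F [ 0.2 -0.8  0.1] open 44.9 j1,j6 [-0.8  1. ] axis [ 125.3 -511.1]
shift in current tool mm [-0.2  0.1 11.7]
turn about tool z rad 0.001 tilt [-0.  0. -1.]
shift in turned tool mm [-0.2  0.1 11.7]
time: 30.1
ee_pos: [491.6, -294.3, 15.9]
tcp_rot: [-0.0, 0.764, 0.645, 0.0]
ft_force: [0.6, -0.2, -1.2]
opening: 44.4
t 30.1 ee [ 491.6 -294.3   15.9] jawdeg -9.7 F [ 0.6 -0.2 -1.2] open 44.4 j1,j6 [-0.8  1. ] axis [ 125.3 -511.4]
shift in current tool mm [0.  0.1 2.9]
turn about tool z rad 0.0 tilt [-0.  0. -1.]
shift in turned tool mm [0.  0.1 2.9]
```

```bash
python3 -m jog '{"hand":[-1,-1,-1,-1],"linear":[[0,0,0.0025],[0,0,0],[0,0,0],[0,0,0]],"angular":[[0,0,0],[0,0,0],[0,0,0],[0,0,0]]}'
python3 -m jog '{"hand":[0.3,0.5,0.5,0.5,0.5],"linear":[[0,0,0],[0,0,0],[0,0,-0.02],[0,0,-0.04],[0,0,-0.04]],"angular":[[0,0,0],[0,0,0],[0,0,0],[0,0,0],[0,0,0]]}'
python3 -m jog '{"hand":[0,0,0,0,0],"linear":[[0.03,0,-0.04],[0.04,0,0],[0.05,0,0],[0.05,0,0],[0.04,0,0]],"angular":[[0,0,0],[0,0,0],[0,0,0],[0,0,0],[0,0,0]]}'
python3 -c "
from h import *
goto(695.5,40.8,60,2)
a=camera('scene');cv2.imwrite('pics/s17.png',cv2.resize(a[150:340,130:400],None,fx=2.9,fy=2.9,interpolation=2))
a=camera('top');blocks(a);cv2.imwrite('pics/t17.png',cv2.resize(a[150:320,250:480],None,fx=3.4,fy=3.4,interpolation=2))"
```

```text
time: 30.5
ee_pos: [491.8, -294.4, 13.6]
tcp_rot: [0.0, 0.764, 0.645, 0.0]
ft_force: [0.3, -0.8, -2.2]
opening: 44.6
time: 31.0
ee_pos: [491.2, -293.9, 114.2]
tcp_rot: [-0.001, 0.764, 0.645, -0.0]
ft_force: [0.6, -0.7, 0.6]
opening: 64.4
time: 31.5
ee_pos: [527.2, -85.1, 154.0]
tcp_rot: [0.0, 0.764, 0.645, 0.0]
ft_force: [1.2, -0.2, 0.4]
opening: 42.5
t 31.5 ee [527.2 -85.1 154. ] jawdeg -9.7 F [ 1.2 -0.2  0.4] open 42.5 j1,j6 [-0.4  1.3] axis [ 131.1 -299.2]
shift in current tool mm [152.3 144.7  94.1]
turn about tool z rad -0.203 tilt [ 0.  0. -1.]
shift in turned tool mm [119.9 172.5  94.1]
px [430.1 252. ] A 363.0 c [ 492.8 -297.4] rect [ 493.  -297.4] [47.5 46.2] longdeg 78.8
px [286. 169.] A 180.5 c [695.3  40.6] rect [695.4  39.5] [25.1 51. ] longdeg 90.6
```

View pics/s17.png

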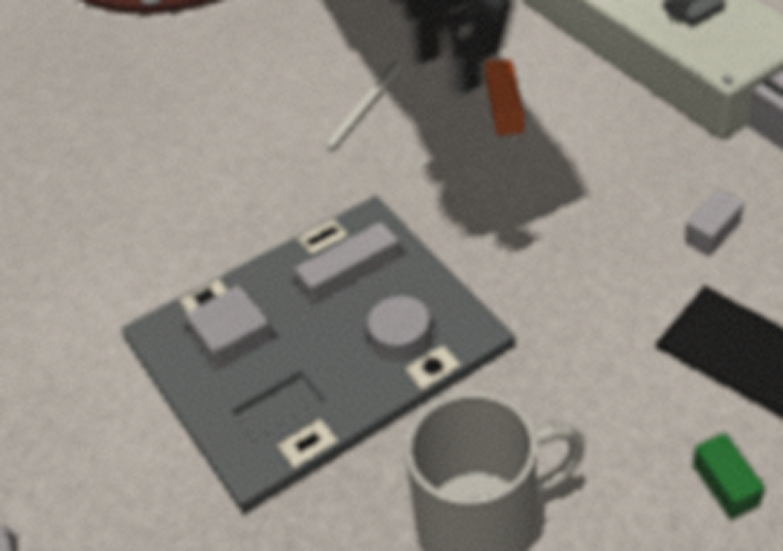

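View pics/t17.png

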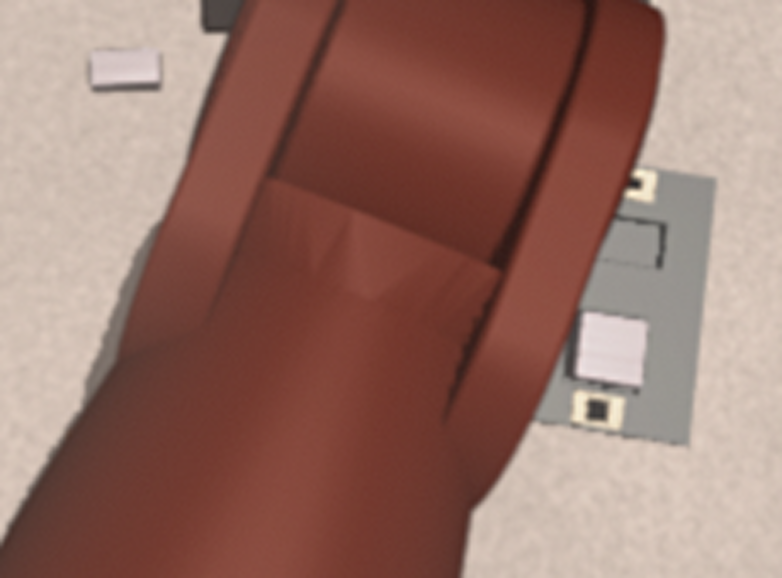

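Square is seated (scene crop 230,325). Now the grey short bar (scene crop 712,222). The green one is at (728,475), which isn't the one meant.

```bash
python3 -m jog '{"hand":[0,0,0,0,0],"linear":[[0,0,0],[0,0,0],[0.02,0.028,0],[0.03,0.04,0],[0.03,0.04,0]],"angular":[[0,0,-0.1015],[0,0,-0.1015],[0,0,0],[0,0,0],[0,0,0]]}'
python3 -m jog '{"hand":[0,0,0,0,0],"linear":[[0.025,0.04,0.03],[0.015,0.0245,0.04],[0,0,0.02],[0,0,0],[0,0,0]],"angular":[[0,0,0],[0,0,0],[0,0,0],[0,0,0],[0,0,0]]}'
python3 -m jog '{"hand":[0,0],"linear":[[0,0,0],[0,0,0]],"angular":[[0,0,0],[0,0,0]]}'
python3 -c "
from h import *
goto(695.5,40.8,8,2)
a=camera('scene');cv2.imwrite('pics/s18.png',cv2.resize(a[130:330,280:480],None,fx=3,fy=3,interpolation=2))"
```

```text
time: 32.1
ee_pos: [633.7, -3.7, 154.0]
tcp_rot: [0.001, 0.696, 0.718, 0.0]
ft_force: [0.7, -0.7, 0.5]
opening: 42.4
time: 32.6
ee_pos: [691.1, 34.9, 67.3]
tcp_rot: [-0.0, 0.695, 0.719, -0.0]
ft_force: [-0.2, 0.3, 0.9]
opening: 42.6
time: 32.8
ee_pos: [692.3, 34.9, 69.3]
tcp_rot: [0.001, 0.695, 0.719, 0.001]
ft_force: [0.0, -0.2, 0.4]
opening: 42.2
t 32.8 ee [692.3  34.9  69.3] jawdeg 1.9 F [ 0.  -0.2  0.4] open 42.2 j1,j6 [-0.1  1.4] axis [ 277.7 -157.2]
shift in current tool mm [ 5.9  3.1 61.3]
turn about tool z rad -0.002 tilt [ 0. -0. -1.]
shift in turned tool mm [ 5.9  3.1 61.3]
```

View pics/s18.png

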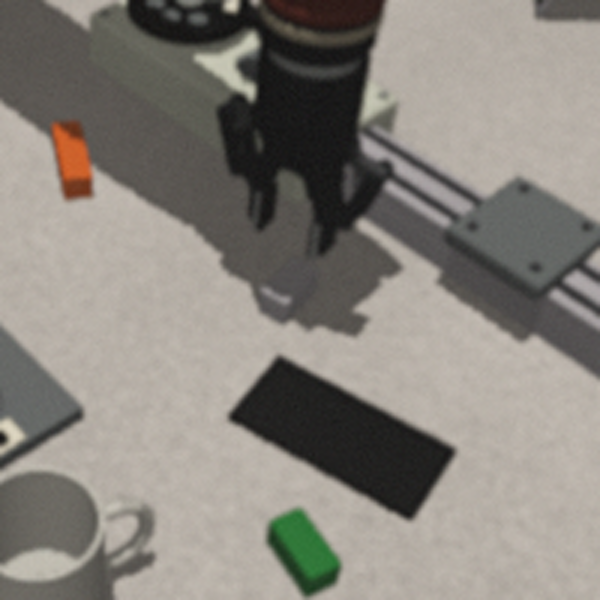

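```bash
python3 -m jog '{"hand":[0,0,0,0,0],"linear":[[0.006,0.003,0.02],[0,0,0.02],[0,0,0.015],[0,0,0.005],[0,0,0]],"angular":[[0,0,0],[0,0,0],[0,0,0],[0,0,0],[0,0,0]]}'
python3 -c "
from h import *
goto(695.5,40.8,8,2)"
python3 -m jog '{"hand":[0,-0.3,-1,-1,-1],"linear":[[0,0,0],[0,0,0],[0,0,0],[0,0,0],[0,0,0]],"angular":[[0,0,0],[0,0,0],[0,0,0],[0,0,0],[0,0,0]]}' 60
python3 -c "
from h import *
goto(695.5,40.8,8,2)"
python3 -m jog '{"hand":[-1,-1,-1,-1,-1],"linear":[[0,0,-0.01],[0,0,-0.02],[0,0,-0.022],[0,0,0],[0,0,0]],"angular":[[0,0,0],[0,0,0],[0,0,0],[0,0,0],[0,0,0]]}'
python3 -c "
from h import *
goto(569.2,-311.8,60,-9.7)"
```

```text
time: 33.35
ee_pos: [693.6, 41.6, 6.3]
tcp_rot: [-0.0, 0.695, 0.719, -0.0]
ft_force: [-0.3, -0.4, 0.8]
opening: 42.3
t 33.4 ee [693.6  41.6   6.3] jawdeg 1.9 F [-0.3 -0.4  0.8] open 42.3 j1,j6 [-0.1  1.4] axis [ 277.9 -150.3]
shift in current tool mm [-0.9  1.9 -1.7]
turn about tool z rad -0.001 tilt [-0.  0. -1.]
shift in turned tool mm [-0.9  1.9 -1.7]
time: 33.85
ee_pos: [695.0, 41.6, 8.2]
tcp_rot: [0.001, 0.695, 0.719, 0.001]
ft_force: [-1.1, 0.4, 6.8]
opening: 24.7
t 33.9 ee [695.   41.6   8.2] jawdeg 1.9 F [-1.1  0.4  6.8] open 24.7 j1,j6 [-0.1  1.4] axis [ 279.4 -150.2]
shift in current tool mm [-0.8  0.5  0.2]
turn about tool z rad -0.001 tilt [ 0. -0. -1.]
shift in turned tool mm [-0.8  0.5  0.2]
time: 34.35
ee_pos: [694.3, 41.7, 59.1]
tcp_rot: [0.0, 0.695, 0.719, 0.0]
ft_force: [-0.5, 0.2, -1.1]
opening: 24.3
t 34.4 ee [694.3  41.7  59.1] jawdeg 1.9 F [-0.5  0.2 -1.1] open 24.3 j1,j6 [-0.1  1.4] axis [ 278.7 -150.2]
shift in current tool mm [-349.  -137.1   -1. ]
turn about tool z rad 0.203 tilt [ 0. -0. -1.]
shift in turned tool mm [-369.5  -63.8   -1. ]
```

```bash
python3 -m jog '{"hand":[-1,-1,-1,-1,-1],"linear":[[0,0,-0.002],[0,0,0],[-0.02,-0.004,0],[-0.035,-0.006,0],[-0.035,-0.006,0]],"angular":[[0,0,0.1015],[0,0,0.1015],[0,0,0],[0,0,0],[0,0,0]]}'
python3 -m jog '{"hand":[-1,-1,-1,-1,-1],"linear":[[-0.035,-0.006,0],[-0.035,-0.006,0],[-0.035,-0.006,0],[-0.035,-0.006,0],[-0.035,-0.006,0]],"angular":[[0,0,0],[0,0,0],[0,0,0],[0,0,0],[0,0,0]]}'
python3 -m jog '{"hand":[-1,-1,-1,-1,-1],"linear":[[-0.035,-0.006,0],[-0.035,-0.006,0],[-0.025,-0.004,0],[-0.009,-0.001,0],[0,0,0]],"angular":[[0,0,0],[0,0,0],[0,0,0],[0,0,0],[0,0,0]]}'
python3 -m jog '{"hand":[-1,-1],"linear":[[0,0,0],[0,0,0]],"angular":[[0,0,0],[0,0,0]]}'
python3 -c "
from h import *
goto(569.2,-311,60,-9.7)
a=camera('scene');cv2.imwrite('pics/s19.png',cv2.resize(a[150:340,130:370],None,fx=3.1,fy=3.1,interpolation=2))"
```

```text
time: 34.85
ee_pos: [661.7, -44.5, 58.8]
tcp_rot: [-0.001, 0.764, 0.645, -0.001]
ft_force: [0.6, 0.1, -1.8]
opening: 24.8
time: 35.35
ee_pos: [602.6, -212.5, 59.0]
tcp_rot: [-0.001, 0.764, 0.645, -0.0]
ft_force: [0.1, -0.4, -0.6]
opening: 24.9
time: 35.85
ee_pos: [568.9, -311.9, 59.4]
tcp_rot: [-0.001, 0.765, 0.644, -0.0]
ft_force: [-1.0, 0.4, -0.6]
opening: 24.5
time: 36.05
ee_pos: [570.2, -310.0, 60.3]
tcp_rot: [-0.0, 0.764, 0.645, 0.0]
ft_force: [-0.3, 0.2, -0.6]
opening: 24.6
t 36.0 ee [ 570.2 -310.    60.3] jawdeg -9.6 F [-0.3  0.2 -0.6] open 24.6 j1,j6 [-0.7  1. ] axis [ 205.3 -515.8]
shift in current tool mm [-1.1 -0.8  0.3]
turn about tool z rad 0.002 tilt [-0.  0. -1.]
shift in turned tool mm [-1.1 -0.8  0.3]
```

View pics/s19.png

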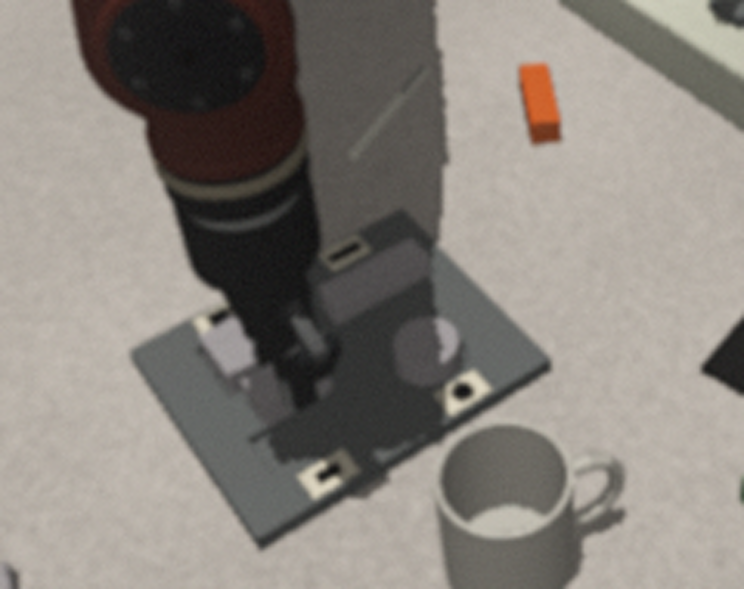

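```bash
python3 -m jog '{"hand":[-1,-1,-1,-1,-1],"linear":[[-0.001,-0.001,0.013],[0,0,0.013],[0,0,0.009],[0,0,0],[0,0,0]],"angular":[[0,0,0],[0,0,0],[0,0,0],[0,0,0],[0,0,0]]}'
python3 -c "
from h import *
goto(569.2,-311,14,-9.7)"
python3 -m jog '{"hand":[-1,-1,-1,-1,-1],"linear":[[0,0,0.003],[0,0,0.003],[0,0,0.003],[0,0,0],[0,0,0]],"angular":[[0,0,0],[0,0,0],[0,0,0],[0,0,0],[0,0,0]]}'
python3 -c "
from h import *
goto(569.2,-311,14,-9.7)"
```

```text
time: 36.6
ee_pos: [568.4, -312.0, 25.1]
tcp_rot: [-0.0, 0.764, 0.645, -0.0]
ft_force: [0.0, 0.6, -0.2]
opening: 24.3
t 36.6 ee [ 568.4 -312.    25.1] jawdeg -9.7 F [ 0.   0.6 -0.2] open 24.3 j1,j6 [-0.7  1. ] axis [ 203.9 -518. ]
shift in current tool mm [ 1.1  0.6 11.1]
turn about tool z rad 0.0 tilt [-0.  0. -1.]
shift in turned tool mm [ 1.1  0.6 11.1]
time: 37.1
ee_pos: [568.6, -312.2, 16.6]
tcp_rot: [-0.0, 0.764, 0.645, 0.0]
ft_force: [0.0, -0.2, -1.3]
opening: 25.0
t 37.1 ee [ 568.6 -312.2   16.6] jawdeg -9.7 F [ 0.  -0.2 -1.3] open 25.0 j1,j6 [-0.7  1. ] axis [ 204.1 -518.3]
shift in current tool mm [1.3 0.3 2.6]
turn about tool z rad 0.0 tilt [-0.  0. -1.]
shift in turned tool mm [1.3 0.3 2.6]
```

Going in freely. A little lower, release, and retreat to the side for final pictures.

```bash
python3 -m jog '{"hand":[-1,-1,-1,-1],"linear":[[0.0005,0,0.002],[0,0,0],[0,0,0],[0,0,0]],"angular":[[0,0,0],[0,0,0],[0,0,0],[0,0,0]]}'
python3 -m jog '{"hand":[-0.2,0,0,0,0],"linear":[[0,0,0],[0,0,0],[0,0,-0.02],[0,0,-0.04],[0,0,-0.04]],"angular":[[0,0,0],[0,0,0],[0,0,0],[0,0,0],[0,0,0]]}'
python3 -m jog '{"hand":[0,0,0,0,0],"linear":[[0.03,-0.02,-0.04],[0.04,-0.03,-0.04],[0.04,-0.03,0],[0.04,-0.03,0],[0.04,-0.02,0]],"angular":[[0,0,0],[0,0,0],[0,0,0],[0,0,0],[0,0,0]]}'
python3 -c "
from h import *
goto(390,0,200,-9.7)
a=camera('scene');cv2.imwrite('pics/s20.png',cv2.resize(a[150:340,130:400],None,fx=2.9,fy=2.9,interpolation=2))"
```

```text
time: 37.5
ee_pos: [568.8, -311.8, 14.7]
tcp_rot: [0.0, 0.764, 0.645, 0.0]
ft_force: [-1.0, 0.1, -0.9]
opening: 24.8
time: 38.0
ee_pos: [568.2, -311.3, 115.2]
tcp_rot: [-0.001, 0.764, 0.645, -0.0]
ft_force: [0.6, -0.3, 0.7]
opening: 42.6
time: 38.5
ee_pos: [477.4, -113.3, 183.5]
tcp_rot: [0.0, 0.764, 0.645, 0.0]
ft_force: [1.7, 0.3, 0.5]
opening: 42.7
t 38.5 ee [ 477.4 -113.3  183.5] jawdeg -9.7 F [1.7 0.3 0.5] open 42.7 j1,j6 [-0.5  1.2] axis [  85.8 -334.2]
shift in current tool mm [  96.9 -105.3  -16.6]
turn about tool z rad -0.0 tilt [ 0. -0. -1.]
shift in turned tool mm [  97.  -105.2  -16.6]
```

View pics/s20.png

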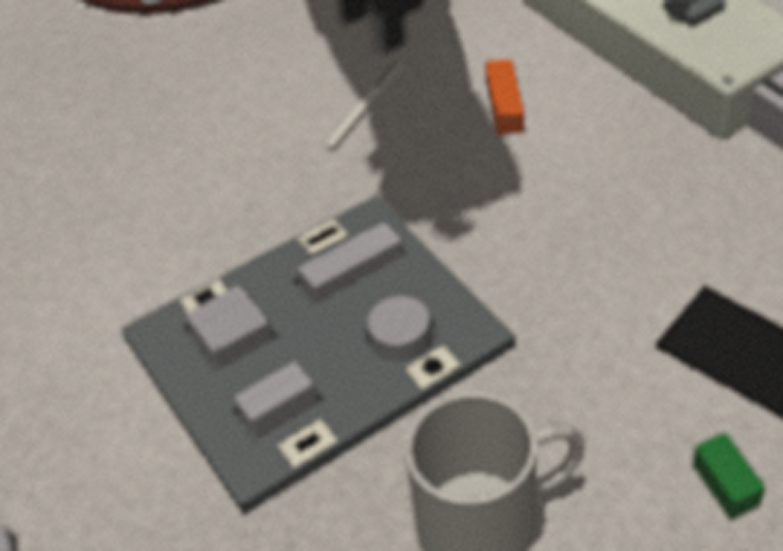

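```bash
python3 -m jog '{"hand":[0,0,0,0,0],"linear":[[-0.02,-0.02,-0.02],[-0.037,-0.035,0],[-0.037,-0.035,0],[-0.037,-0.035,0],[-0.037,-0.035,0]],"angular":[[0,0,0],[0,0,0],[0,0,0],[0,0,0],[0,0,0]]}'
python3 -m jog '{"hand":[0,0,0,0,0],"linear":[[-0.037,-0.035,0],[-0.037,-0.035,0],[-0.037,-0.035,0],[-0.02,-0.02,0],[0,0,0]],"angular":[[0,0,0],[0,0,0],[0,0,0],[0,0,0],[0,0,0]]}'
python3 -c "
from h import *
goto(250,-450,200)
a=camera('scene');cv2.imwrite('pics/s21.png',a)
cv2.imwrite('pics/s21c.png',cv2.resize(a[100:210,300:430],None,fx=5,fy=5,interpolation=2))
a=camera('top');cv2.imwrite('pics/t21.png',a);blocks(a);cv2.imwrite('pics/t21a.png',cv2.resize(a[150:320,310:490],None,fx=3.5,fy=3.5,interpolation=2));cv2.imwrite('pics/t21b.png',cv2.resize(a[200:330,140:270],None,fx=4.5,fy=4.5,interpolation=2))"
```

```text
time: 39.05
ee_pos: [294.3, -252.0, 203.4]
tcp_rot: [0.001, 0.764, 0.645, -0.0]
ft_force: [0.6, -0.5, -0.1]
opening: 42.6
time: 39.55
ee_pos: [150.0, -359.4, 203.1]
tcp_rot: [0.0, 0.766, 0.643, -0.0]
ft_force: [0.0, 0.0, -0.2]
opening: 42.3
t 39.5 ee [ 150.  -359.4  203.1] jawdeg -10.0 F [ 0.   0.  -0.2] open 42.3 j1,j6 [-1.5  0.2] axis [-203.8 -623.9]
shift in current tool mm [-71.9 114.2   3.1]
px [429.7 252.1] A 300.5 c [ 492.6 -296.4] rect [ 493.  -296.6] [42.7 42.7] longdeg 170.5
px [384.3 243.4] A 289.5 c [ 513.4 -191.3] rect [ 513.3 -191.6] [77.6 23.6] longdeg 80.2
px [435.5 219.3] A 155.0 c [ 569.7 -314.8] rect [ 569.9 -314.9] [46.1 22.1] longdeg 81.4
px [392.  211.5] A 219.5 c [ 589.2 -212.5] rect [ 589.8 -212. ] [40.  39.6] longdeg 43.4
```

View pics/t21.png

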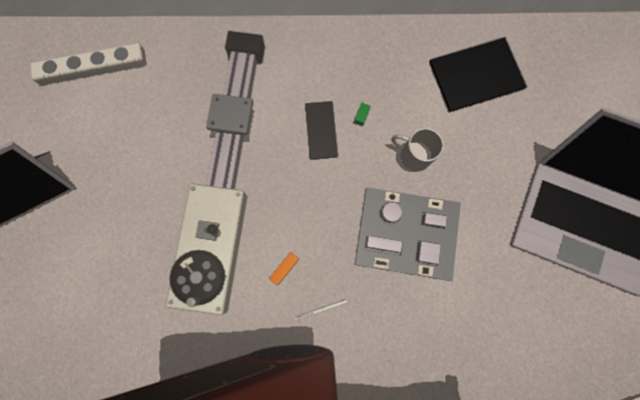

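View pics/t21a.png

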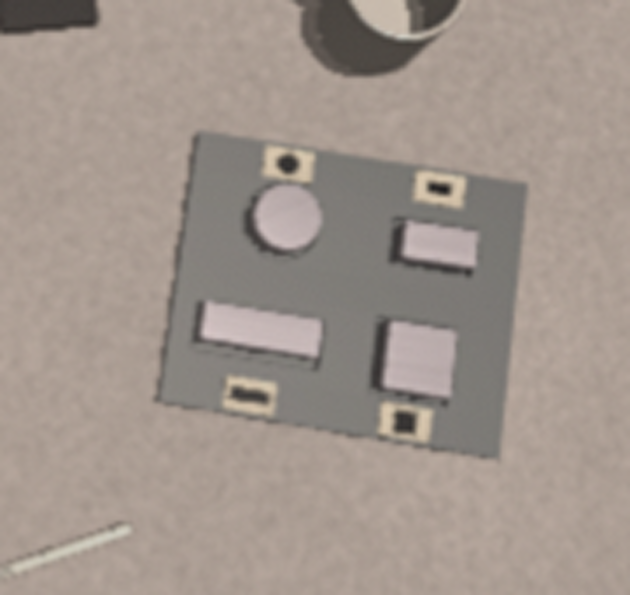

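View pics/t21b.png

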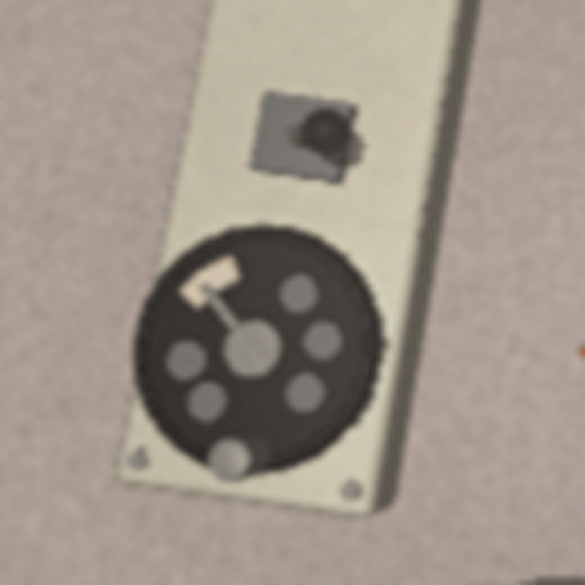

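View pics/s21c.png

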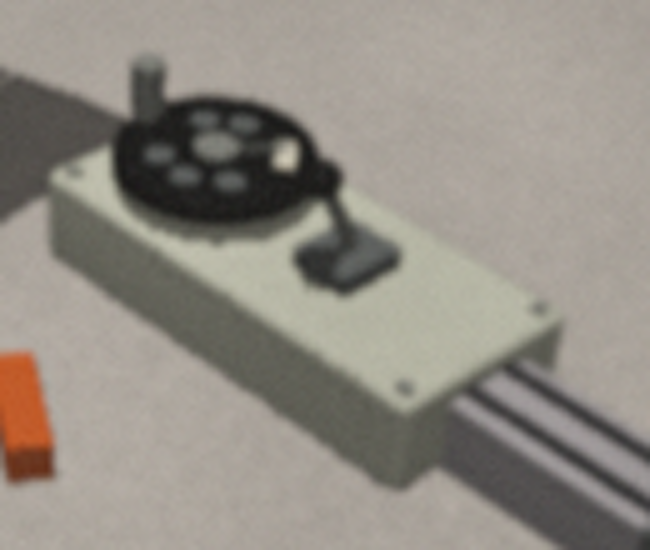

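```bash
python3 -c "
from h import *
f=lambda U,V,z:W2A(pl('top',*C(U,V,140,200,4.5),z))
h=f(252,348,90);t=f(205,290,87);k=f(229,459,124)
print('ball',f(325,130,128),'hub',h,'tip',t,'knob',k)
d=t-h;e=k-h
print('ptr ang',np.degrees(np.arctan2(d[1],d[0])),np.hypot(*d),'crank',np.degrees(np.arctan2(e[1],e[0])),np.hypot(*e))
for p in [(184,290),(193,304),(232,258),(240,276)]:
  b=f(*p,84)-h;print(np.degrees(np.arctan2(b[1],b[0])),np.hypot(*b))
for n,u,v,s in [('sq',429.7,252.1,(-39.5,-50.8)),('long',384.3,243.4,(-39.9,54.6)),('short',435.5,219.3,(39.8,-55)),('puck',392,211.5,(40.4,48.6))]:
  q=pl('top',u,v,32)[:2]-[539.2,-250.9];a=np.radians(-9.7);print(n,'tray',q@[np.cos(a),np.sin(a)]-s[0],q@[-np.sin(a),np.cos(a)]-s[1])
"
```

```text
ball [104.7 -25.7] hub [-0.5  0.2] tip [23.4 28.8] knob [-49.2  -8.5]
ptr ang 50.06334664154926 37.276236744453826 crank -169.86260151906887 49.46574919995723
60.411679482085155 45.576613077672604
64.11782564494587 37.79415776227987
25.529783634210148 45.185898143736374
23.09425489600856 35.61828146595884
sq tray 0.7397966126685915 -0.3459984374779239
long tray 3.9312947172765433 0.709504654694932
short tray 0.04779576490704329 -1.0968964529350842
puck tray 1.27172147215515 -1.3935066949111672
```

```bash
python3 -c "
from h import *
a=cv2.imread('pics/s21.png')
cv2.imwrite('pics/s21t.png',cv2.resize(a[205:335,165:315],None,fx=4.5,fy=4.5,interpolation=cv2.INTER_CUBIC))
a=cv2.imread('pics/t21.png')
cv2.imwrite('pics/t21l.png',cv2.resize(a[180:285,350:470],None,fx=5.5,fy=5.5,interpolation=cv2.INTER_CUBIC))"
```

```text
(no output)
```

View pics/s21t.png

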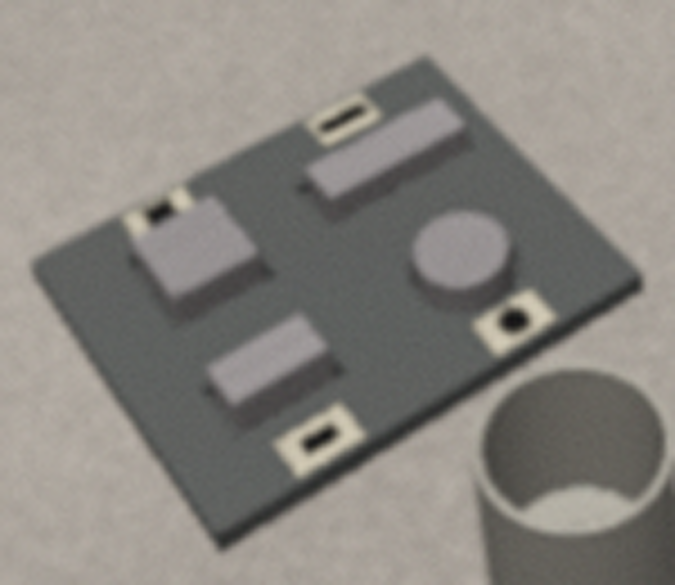

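View pics/t21l.png

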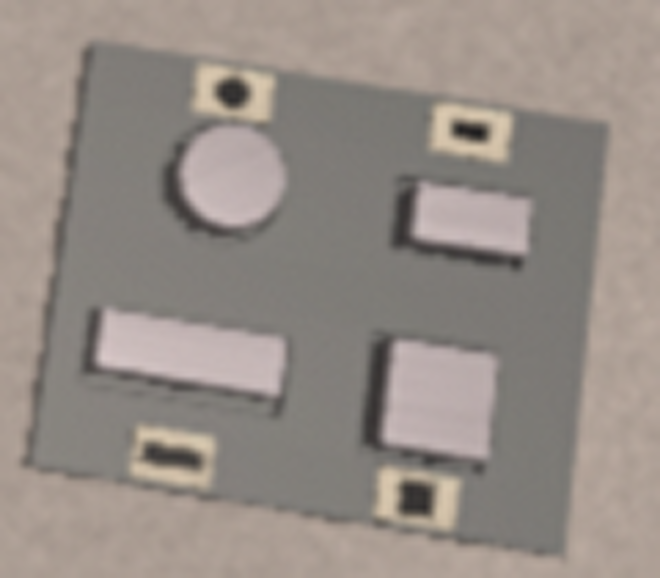

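```bash
python3 -c "
from h import *
def tri(a,b):
    O1,D1=ray('top',*a);O2,D2=ray('scene',*b)
    t=np.linalg.lstsq(np.c_[D1,-D2],O2-O1,rcond=None)[0]
    p,q=O1+D1*t[0],O2+D2*t[1];return (p+q)/2,np.linalg.norm(p-q)
T=lambda p:C(*p,350,180,5.5);S=lambda p:C(*p,165,205,4.5)
D={'long':[((288,337),(330,200)),((280,397),(305,175)),((98,309),(467,127)),((95,367),(438,98))],
'sq':[((490,460),(133,242)),((380,448),(210,198)),((387,338),(258,250)),((497,352),(180,300))],
'tray z14':[((93,42),(642,278)),((608,124),(220,540)),((28,465),(428,57)),((562,552),(33,262))],
'short':[((533,196),(236,404)),((527,252),(210,370)),((418,182),(330,352)),((412,240),(298,318))]}
for n,L in D.items():
  for a,b in L: r=tri(T(a),S(b));print(n,r[0],round(r[1],1))
"
```

```text
long [ 518.5 -231.9   32.1] 0.6
long [ 493.7 -227.9   28.3] 0.1
long [ 531.1 -152.1   29.4] 0.8
long [ 506.5 -149.5   31.6] 0.0
sq [ 467.4 -313.2   31.8] 1.9
sq [ 471.8 -269.1   29.4] 0.8
sq [ 517.4 -274.6   31.8] 2.3
sq [ 512.4 -319.3   31.7] 1.4
tray z14 [ 652.1 -155.2   11.7] 1.0
tray z14 [ 613.6 -380.5   12. ] 1.4
tray z14 [ 466.2 -121.7   14.3] 0.5
tray z14 [ 428.5 -347.1   15.4] 0.2
short [ 578.6 -338.5   33.5] 0.8
short [ 554.7 -334.6   32.4] 1.1
short [ 585.5 -290.9   29.7] 0.8
short [ 560.1 -287.5   29.2] 0.5
```

```bash
python3 -c "
from station import job
print(job.job_done())"
```

```text
the job is handed in; nothing more can be done
None
```

The job is done and handed in at about 40 s of the 208 s allowed; `job_done` gives no verdict.

**What I did**
- I threw the lever to released and wound the crank clockwise by its knob until the force rose from about 5 N to 12.7 N.
- I let go of the knob, threw the lever back to locked, and put all four blocks (long bar, puck, square, short bar) into their own slots.

**Last checks**
- **Wheel:** the pointer lies on the white mark. Wind-up from the picture is about 0.70 rad, inside the 0.25–0.9 band but above the 0.5 aim. It held after release.
- **Lever:** the ball measures y ≈ -26 in the housing's frame, which is locked.
- **Blocks:** from the two camera views I triangulated top corners of the long bar, square and short bar. They lie at 28–34 mm, against 32 mm when fully down and about 40 mm if resting on the rim. I checked the puck only by eye and by its free lowering.
- **Bystanders:** the mug, phone and pen, and the orange and green look-alikes, looked unmoved.

**Less than ideal**
- Locking the lever pressed it into its end stop at about 41 N with the fingertips. That limit is 40 N, stated for the arm or gripper's body.
- The long bar measured up to 4 mm off its slot centre, more than the 3 mm clearance. The slot centre was picked by eye and the bar's mask was incomplete; its height says it is down.

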